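# Clip the LED light bar onto the light rail and set its dimmer

### The job

Clip the grey LED light bar onto the round tube of the light rail, pushing it down until both spring clips have snapped past the tube and it sits fully home and level, with its lens side facing the robot and the bearings. Then roll its dimmer wheel up three clicks from off, to the third level, and let go. Leave the two bearings where they lie.

Things in the scene. Friction and masses are not known exactly. Their poses are not given: they have to be found in the camera images.
- light: Cordless LED light bar: loose grey plastic box with black end caps, 168 mm long (its y), 46 mm wide (x), 64.5 mm high over the feet, about 0.3 kg, standing on its feet. Origin: centre of the feet's underside; z up; -x is the lens side (white strips with yellow chips); +y is the left end as one looks at the lens. Two feet, 7 mm thick, at each end straddle the tube with 32 mm between them.
- light_grip (a point): Middle of the box of the light bar, 49.5 mm above the underside of its feet. The box has upright sides 46 mm apart from z = 34.5 to 64.5 mm; the middle 44 mm of its length, with ribbed rubber on both sides, is the place to hold it, free of clips. Axes as the light's.
- clip_left (a point): Seat of the black spring clip under the light bar at its y = +50 mm: where the tube's axis lies when fully home, 22 mm above the underside of the feet (the tube then touches the box, 12.5 mm above). The clip is 20 mm wide: two sprung arms reach down beside the tube to 18.5 mm below this point. Both clips together need about 10 to 16 N downwards; they snap when about 8 mm from home.
- clip_right (a point): The same for the other clip, at y = -50 mm of the light bar, the dimmer's end.
- lens_mid (a point): Middle of the lens side of the light bar (x = -23 mm, z = 49.5 mm in its frame).
- wheel_top (a point): Topmost point of the black knurled dimmer wheel, at y = -58 mm on the light bar's centre line, 70.5 mm above the underside of the feet. The wheel is 30 mm in diameter and 10 mm wide, its axle runs along the light's x, and it stands 6 mm out of the flat top of the box. The point stays put as the wheel turns. Axes as the light's.
- dimmer (a joint): Turn of the dimmer wheel, rad: 0 = off (end stop, so at the start), a click every 0.4, end stop at 2.0 (5th click). Grows as the wheel's top is rolled towards the light's +y (towards the middle of the bar). A click is 6 mm at the rim and takes about 0.6 N there; let go, it springs to the nearest click. The level's number of white dots stands uppermost on the rim: none at off, three at the third click.
- light_rail: Light rail fixed to the bench: level round steel tube, 25 mm in diameter, on two posts 270 mm apart. Origin on the bench under the tube's middle; y along the tube, -x its front, towards robot and bearings. Tube axis 140 mm above the bench; 226 mm of bare tube between the corner fittings (36 mm in diameter), 29 mm to spare at each end of the light bar.
- rail_mid (a point): Middle of the tube, on its axis, 140 mm above the bench; axes as the rail's.
- bearing_big: Ball bearing, 62 mm across, 16 mm high, lying flat on the bench in front of the rail; origin at the centre of its underside. To be left alone.
- bearing_small: Ball bearing, 52 mm across, 16 mm high, lying beside the larger one; origin at the centre of its underside. To be left alone.

How it is judged:
By the outcome, as a careful person would: the job done as asked, in the order asked, and still so for the second after the job is handed in, with the robot touching nothing.
It also fails if it takes over 48 s, if anything falls off the work surface, if the arm or the gripper's body presses on something with over 40 N, if the wrist force passes 120 N, or if a joint passes its speed limit or range.

### The arm

A 7-joint arm with a two-finger parallel gripper is mounted at the origin on a cart in front of the work surface, level with it; the furniture and walls round the work are solid. World frame = base frame: x ahead of the robot, y to its left, z up, the work surface at z = 0. Lengths are in mm, angles in rad, forces in N, time in s.
With the tool pointing down it reaches from about 400 to 875 mm from the base axis. Payload 4.4 kg.
Tool frame: the origin (TCP) lies at the very end of the fingers, on their centre line; the grasp point (between the pads) lies ctrl.grip_depth behind it (ctrl.grip_depth is the distance from the TCP to the grasp point, in mm); y points along the fingers, x is the direction in which the jaws open and shut, and the axes are right-handed (so a half turn about y gives the same grasp; the last joint's range is limited). The gripper opens to 85 mm and grips with 20 to 120 N. Pads are 22 mm wide; open, the fingers measure 114 mm over their backs; the gripper's body (76 mm by 85 mm) begins 54 mm behind the grasp point. The pads swing forward as they close: fully open they stand 13 mm farther back than shut.
Start: joints at [1.164, 0.628, 0.038, 1.517, -0.027, 0.996, -0.02], TCP at [217.286, -612.621, 202.913] pointing down, gripper open.
Joint ranges: [-3.06, 3.06], [-0.37, 2.12], [-1.25, 1.32], [0.18, 2.47], [-1.1, 4.24], [0.23, 1.98], [-2.94, 2.94]. Speed limits (rad/s): [2.57, 2.57, 3.14, 3.14, 3.14, 3.14, 3.14].

### API

Orientations are given as [roll, pitch, yaw] about the fixed x, y, z axes, in that order (R = Rz(yaw) Ry(pitch) Rx(roll)).
In Python, from cell import ctrl gives the robot as it stands.
- The arm moves only by the tool apply_moves, never from a script. Its argument "motion" is a list of rows, each a list of 5 numbers: the shift along the tool's x, y, z in cm, then the turn about the tool's y in rad, then the finger opening in cm, from 0 to 8.54. In form: [[tx, ty, tz, roll, hand], ...]. A call has 1 to 20 rows; each row is the pose to reach, as a shift and turn from the pose commanded when the call began, along the tool's axes at that moment; what a row does not reach only later rows make up. A row lasts 1/8 s, in which the tool goes at most 62.5 mm and 10.7 degrees, less where a joint would pass 70% of its speed; a pose out of reach is approached as far as the arm can. A call with a gripper value outside its range is refused whole. The fingers move at their own pace and stop on an object; the grip force is fixed at half the most. Time passes only in rows, so rows that repeat a pose let the fingers close. It gives the time, the measured TCP pose, the force and the opening at its end, in the units of the state.
- ctrl.read_state(): the state, without advancing time (a new reading comes with each control period).
- ctrl.get_image(name): name is "side" or "top"; returns a dict with "image" (400x640x3 uint8, red, green, blue), "vfov" (degrees; the focal length in pixels is half the picture's height over the tangent of half this angle, whatever the lens; pixels are square), "cx", "cy" (the principal point, pixels), "extrinsics" (4x4, takes a point from world to camera coordinates). Camera axes: x right, y up, looking along -z (the intrinsics and any distortion apply to the point x, -y, -z); pixel columns grow to the right and rows downward; lengths in mm; the calibration is good to about 2 mm. A picture is of the moment at which its call begins. There is no depth.
- ctrl.finish_job(): hands the job in, once; it reports no verdict.
Trained networks look in a picture, given as the dict that the camera call returned (one of the last four; its "shot" number tells which), for a name from the list of things; names that differ only in an ending like _2 or _b are one class to them, and where a whole thing is asked for, a point or a joint stands for the part that bears it (a point fixed in the world has none). Each returns a list of dicts, best first, with "confidence" (0 to 1); they miss things now and then, are a little off and sometimes report something else, mostly with a low value. They report only what shows in the picture. A call takes as long as a camera call.
- ctrl.search_frame(picture, query): "location" ([x, y, z] in mm, in world coordinates, good to about 4 mm: the middle of the surface that is visible of it).
- ctrl.mark_of(picture, query): "location" ([x, y, z] in mm, in world coordinates, good to about 4 mm: a listed point, or the origin of a listed thing).
The state is a dict: "clock": time; "qpos": joint angles; "qd": joint speeds; "tau": joint torques, N m; "eef_pos": TCP position; "tool_rot": TCP orientation; "force": force on the tool from outside, world axes, zero at the start; "torque": the same for the moment, N m; "width": finger opening in mm.
Only numpy, scipy, OpenCV 4.12 (cv2) and the standard library are available. Lean on these libraries where they do the work, as an engineer would, in place of code of your own. Each camera call takes 0.05 s, during which the arm holds its last target.

## Working session

There is one attempt and no reset: what is moved stays moved. The work goes in short steps, Python scripts to look and compute and a tool call to move; the robot and the scene stay as the last step left them, time stands still between calls to the robot, and variables do not carry over. Pictures are saved under pics/ and viewed, and the job is handed in when it is done.

Besides the shell and the picture viewer there is one more tool, called after ">>>" as name([rows], argument=value, ...), one row to a line, values as JSON. apply_moves: Moves the arm, as the interface text tells. Its arguments: {"type":"object","properties":{"motion":{"type":"array","items":{"type":"array","items":{"type":"number"}}}},"required":["motion"]}

```bash
ls; mkdir -p pics
cat > h.py <<'E'
import numpy as np, cv2
from cell import ctrl
from scipy.spatial.transform import Rotation as R
def shot(n,fn=None):
    p=ctrl.get_image(n)
    if fn: cv2.imwrite('pics/'+fn,cv2.cvtColor(p['image'],cv2.COLOR_RGB2BGR))
    return p
def proj(p,X):
    E=np.array(p['extrinsics']);X=np.atleast_2d(X)
    c=X@E[:3,:3].T+E[:3,3]; f=200/np.tan(np.radians(p['vfov']/2))
    return np.c_[p['cx']+f*c[:,0]/-c[:,2], p['cy']-f*c[:,1]/-c[:,2]]
E
python3 - <<'E'
from h import *
s=ctrl.read_state()
for k,v in s.items(): print(k,np.round(v,3))
print(ctrl.grip_depth)
for n in ['side','top']:
    p=shot(n,n+'0.png')
    print(n,{k:(np.round(v,3).tolist() if k!='image' else 0) for k,v in p.items() })
    for q in ['light','light_grip','clip_left','clip_right','lens_mid','wheel_top','light_rail','rail_mid','bearing_big','bearing_small']:
        print(q,[(np.round(d['location'],1).tolist(),round(d['confidence'],2)) for d in ctrl.mark_of(p,q)[:2]])
E
```

```text
pics
clock 0.0
qpos [ 1.164  0.629  0.038  1.518 -0.027  0.996 -0.02 ]
qd [-0.     0.    -0.001  0.001  0.    -0.     0.001]
tau [-1.0000e-03 -5.6340e+01  1.2260e+00 -1.9344e+01  1.1000e-02  1.1000e-02
 -0.0000e+00]
eef_pos [ 217.064 -611.95   202.   ]
tool_rot [-1.571  0.002 -1.23 ]
force [0.364 0.096 0.971]
torque [ 0.047 -0.004  0.074]
width 85.232
18.700000000000003
side {'image': 0, 'vfov': 57.057, 'cx': 323.647, 'cy': 200.772, 'extrinsics': [[0.998, -0.058, -0.005, -478.379], [0.04, 0.624, 0.78, -238.341], [-0.042, -0.779, 0.625, -726.567], [0.0, 0.0, 0.0, 1.0]], 'shot': 1}
light [([433.0, 342.9, -0.9], 0.9)]
light_grip []
clip_left [([445.2, 392.8, 23.9], 0.58)]
clip_right [([431.6, 297.8, 21.4], 0.91)]
lens_mid [([421.2, 347.7, 51.4], 0.67)]
wheel_top [([428.2, 284.0, 69.4], 0.63)]
light_rail []
rail_mid [([601.0, 152.2, 137.4], 0.69), ([425.7, 296.4, 20.6], 0.42)]
bearing_big [([533.3, 126.6, -1.4], 0.75)]
bearing_small [([537.0, 56.9, 2.5], 0.94)]
top {'image': 0, 'vfov': 55.999, 'cx': 319.74, 'cy': 203.14, 'extrinsics': [[-0.007, -1.0, -0.017, 237.348], [0.99, -0.01, 0.138, -499.563], [-0.138, -0.016, 0.99, -901.3], [0.0, 0.0, 0.0, 1.0]], 'shot': 2}
light [([438.9, 341.7, 2.8], 0.86)]
light_grip [([435.5, 344.7, 48.3], 0.92)]
clip_left [([442.4, 389.9, 25.4], 0.93)]
clip_right [([427.1, 292.8, 18.9], 0.68)]
lens_mid [([414.0, 346.4, 51.2], 0.7)]
wheel_top [([425.9, 290.3, 70.7], 0.64)]
light_rail [([598.7, 151.0, -0.4], 0.58)]
rail_mid [([597.0, 145.7, 138.2], 0.89)]
bearing_big [([524.5, 123.2, 1.9], 0.55)]
bearing_small [([539.3, 62.5, 2.3], 0.63)]
```

View pics/side0.png

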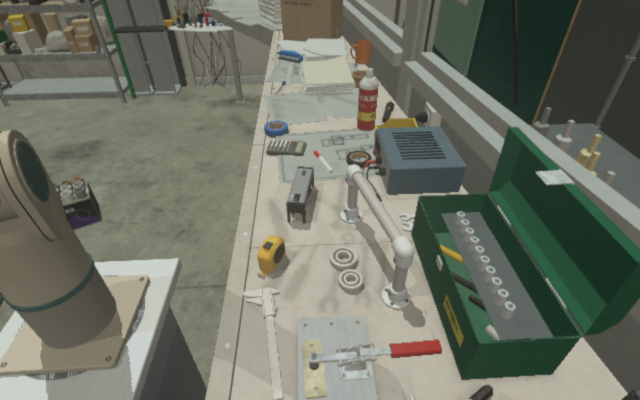

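View pics/top0.png

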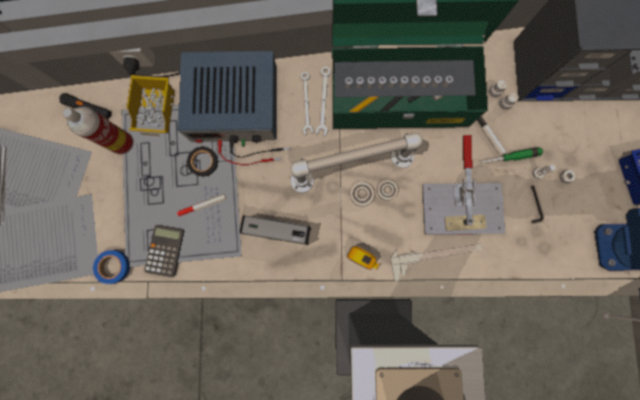

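Run:
```python
from h import *
acc={}
for i in range(3):
  for n in ['side','top']:
    p=shot(n)
    for q in ['light','light_grip','clip_left','clip_right','lens_mid','wheel_top','light_rail','rail_mid','bearing_big','bearing_small']:
        for d in ctrl.mark_of(p,q)[:1]:
            if d['confidence']>.5: acc.setdefault((q,n),[]).append(d['location'])
    if i==0:
        im=cv2.cvtColor(p['image'],cv2.COLOR_RGB2BGR)
        a=(im[100:260,200:440] if n=='top' else im[150:320,260:440])
        cv2.imwrite(f'pics/{n}_z.png',cv2.resize(a,None,fx=3.3,fy=3.3,interpolation=cv2.INTER_CUBIC))
    
for k,v in acc.items(): print(k,len(v),np.mean(v,0).round(1),np.std(v,0).round(1))
print({k:v for k,v in p.items() if k not in('image','extrinsics')})
# project base origin etc.
```

```text
('light', 'side') 3 [434.1 343.4  -1.6] [0.9 2.  1.2]
('light_grip', 'side') 3 [435.8 343.9  49.8] [1.  0.8 0.5]
('clip_left', 'side') 3 [444.2 393.5  22.6] [0.7 0.8 2. ]
('clip_right', 'side') 3 [426.7 298.2  22.5] [1.1 2.4 1. ]
('lens_mid', 'side') 3 [420.2 348.4  49.1] [1.1 1.  0.3]
('wheel_top', 'side') 3 [426.5 280.3  71.1] [0.6 0.7 0.8]
('rail_mid', 'side') 3 [599.9 152.8 138.5] [0.9 1.5 0.9]
('bearing_big', 'side') 3 [533.1 129.2   1.2] [0.8 0.7 1.6]
('bearing_small', 'side') 2 [540.1  58.3   3.2] [0.7 1.1 0.8]
('light', 'top') 2 [438.6 344.    2.1] [1.2 1.1 1.1]
('light_grip', 'top') 3 [436.4 345.8  48.1] [1.2 0.7 0.6]
('clip_left', 'top') 3 [446.3 390.2  22.5] [2.  1.8 1.3]
('clip_right', 'top') 3 [426.6 291.6  22.1] [1.2 1.3 0.2]
('lens_mid', 'top') 3 [414.5 346.9  50.9] [1.2 1.5 0.5]
('wheel_top', 'top') 3 [426.5 289.1  69.9] [1.7 1.6 0.2]
('light_rail', 'top') 3 [599.  151.6  -0.9] [1.3 2.2 1.8]
('rail_mid', 'top') 3 [596.6 147.8 137.2] [0.2 0.9 1.1]
('bearing_big', 'top') 3 [5.252e+02 1.235e+02 1.000e-01] [2.5 1.  2.7]
('bearing_small', 'top') 2 [539.4  59.2   2.1] [0.1 0.1 0.7]
{'vfov': 55.99861544635679, 'cx': 319.7396222958156, 'cy': 203.13985000404946, 'shot': 8}
```

View pics/top_z.png

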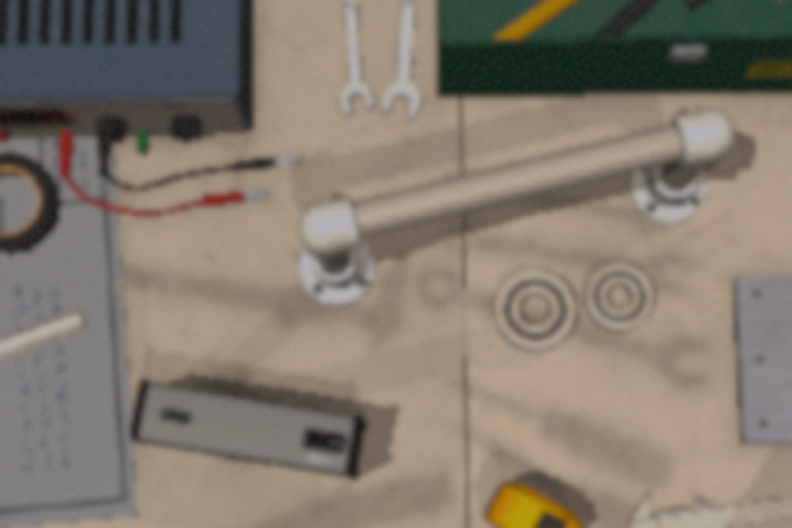

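View pics/side_z.png

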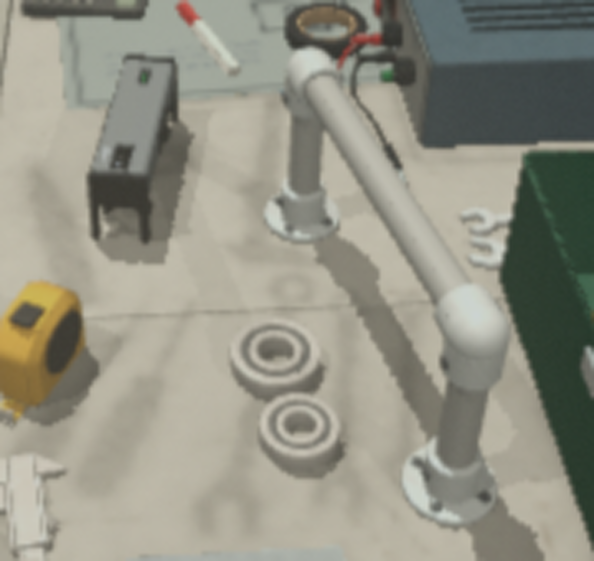

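```bash
cat >> h.py <<'E'
def P(x,y,yaw,pts,z=0):
    c,s=np.cos(yaw),np.sin(yaw);pts=np.atleast_2d(np.array(pts,float))
    return np.c_[x+c*pts[:,0]-s*pts[:,1], y+s*pts[:,0]+c*pts[:,1], z+pts[:,2]]
def overlay(p,fn,polys,box,k):
    x0,x1,y0,y1=box
    im=cv2.cvtColor(p['image'],cv2.COLOR_RGB2BGR)[y0:y1,x0:x1]
    im=cv2.resize(im,None,fx=k,fy=k,interpolation=cv2.INTER_CUBIC)
    for X,col in polys:
        q=((proj(p,X)-[x0,y0]+.5)*k).astype(int)
        cv2.polylines(im,[q.reshape(-1,1,2)],False,col,1,cv2.LINE_AA)
    cv2.imwrite('pics/'+fn,im)
def lightpolys(x,y,yaw,z=0):
    r=[[a,b] for a,b in[(-23,-84),(23,-84),(23,84),(-23,84),(-23,-84)]]
    o=[(P(x,y,yaw,[[*a,h] for a in r],z),(0,0,255)) for h in(34.5,64.5)]
    o.append((P(x,y,yaw,[[0,-58,64.5],[0,-58,70.5]],z),(0,255,0)))
    return o
def railpolys(x,y,yaw,cam):
    C=np.linalg.inv(np.array(cam['extrinsics']))[:3,3]
    o=[(P(x,y,yaw,[[0,-135,140],[0,135,140]]),(0,255,0))]
    u=np.array([-np.sin(yaw),np.cos(yaw),0]);m=np.array([x,y,140])
    v=C-m; v-=u*(v@u); d=np.linalg.norm(v);v/=d; w=np.cross(u,v); a=np.arcsin(12.5/d)
    for sg in(1,-1):
        off=12.5*(np.sin(a)*v+sg*np.cos(a)*w)
        o.append((np.array([m+off-113*u,m+off+113*u]),(0,0,255)))
    t=np.linspace(0,6.3,30)
    for s in(1,-1): o.append((P(x,y,yaw,np.c_[27*np.cos(t),135*s+27*np.sin(t),0*t+3]),(255,0,0)))
    return o
E
python3 - <<'E'
from h import *
for n,b in [('side',(260,440,150,320)),('top',(200,440,100,260))]:
    p=shot(n)
    overlay(p,n+'_o1.png',lightpolys(436,343.5,-.19)+railpolys(598.5,150,.3,p),b,3.3)
E
```

```text
(no output)
```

View pics/side_o1.png

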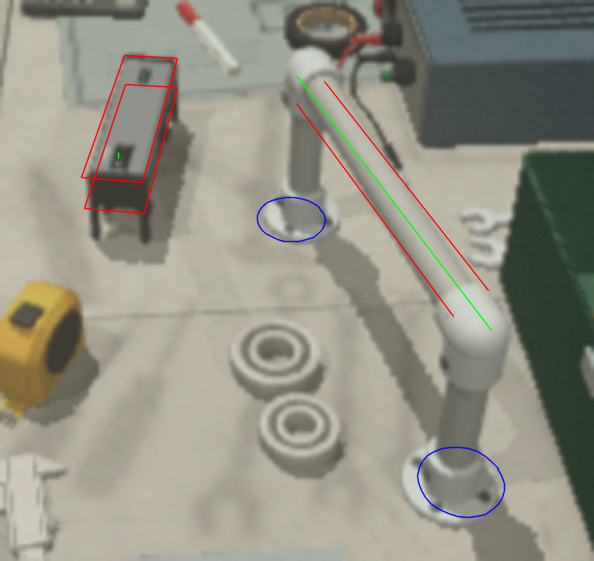

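View pics/top_o1.png

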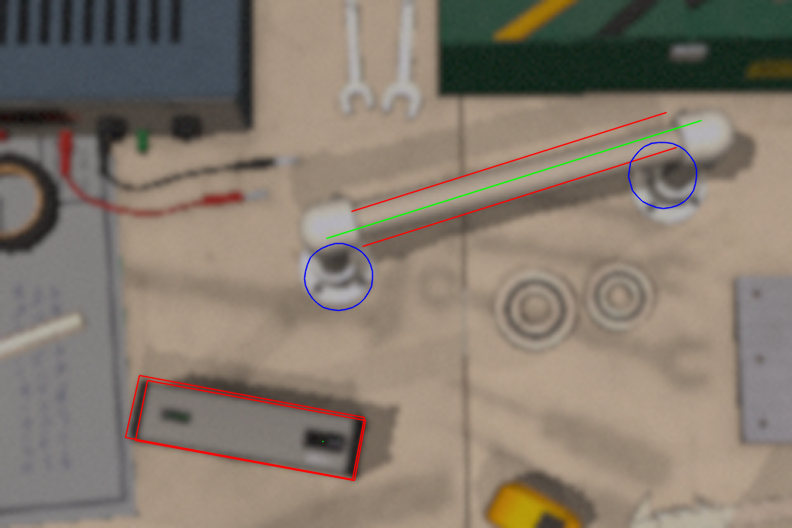

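```bash
cat > fit.py <<'E'
from h import *
from scipy.optimize import least_squares as LS
k=3.3
pt=shot('top');ps=shot('side')
T=lambda a:np.array(a)/k+[200,100]-.5
S=lambda a:np.array(a)/k+[260,150]-.5
Lt=T([(355,477),(365,417),(145,381),(133,438)]); Ls=S([(90,174),(146,178),(177,60),(127,57)])
cor=[(-23,-84,64.5),(23,-84,64.5),(23,84,64.5),(-23,84,64.5)]
def fl(v,w=(1,1)):
    X=P(*v[:3],cor); return np.r_[w[0]*(proj(pt,X)-Lt).ravel(),w[1]*(proj(ps,X)-Ls).ravel()]
for w in[(1,1),(1,0),(0,1)]:
    r=LS(fl,[436,344,-.17],args=(w,),x_scale=[1,1,.01]);print('light',r.x.round(3),r.fun.round(1))
# rail: line edges (both images), base discs
def dist(q,a,b):
    d=(b-a)/np.linalg.norm(b-a);return (q-a)@np.array([-d[1],d[0]])
ET=[T([(365,199),(500,170),(660,135)]),T([(365,233),(500,202),(670,164)])]
ES=[S([(312,97),(375,203),(437,305)]),S([(335,85),(405,195),(468,285)])]
Ft=T([(330,226),(707,132)]);Fs=S([(312,78),(472,312)])
def fr(v,w=(1,1)):
    o=[]
    for cam,E,F,ww in((pt,ET,Ft,w[0]),(ps,ES,Fs,w[1])):
        pol=railpolys(*v,cam)
        ln=[proj(cam,pol[i][0]) for i in(1,2)]
        for i in range(2):
            c=[dist(E[i],*l) for l in ln]; o.append(ww*min(c,key=lambda z:abs(z).sum()))
        # fittings: only along the tube
        e=proj(cam,pol[0][0]); d=(e[1]-e[0])/np.linalg.norm(e[1]-e[0])
        o.append(ww*.5*((F[1]-e[0])@d)[None]) ; o.append(ww*.5*((F[0]-e[1])@d)[None])
    return np.concatenate(o)
for w in[(1,1),(1,0),(0,1)]:
    r=LS(fr,[598,150,.26],args=(w,),x_scale=[1,1,.01]);print('rail',r.x.round(3),r.fun.round(1))
    if w==(1,1): rr=r.x
l=LS(fl,[436,344,-.17]).x
for p,n,b in [(ps,'side',(260,440,150,320)),(pt,'top',(200,440,100,260))]:
    overlay(p,n+'_o2.png',lightpolys(*l)+railpolys(*rr,p),b,3.3)
E
python3 fit.py
```

```text
light [ 4.37113e+02  3.41784e+02 -1.74000e-01] [ 0.2 -0.1  0.4 -1.  -1.3 -1.5 -1.4  0.  -1.5  1.7 -0.1  1.8  0.  -0.1
 -1.  -0.2]
light [ 4.35601e+02  3.40510e+02 -1.76000e-01] [ 0.7  0.6  1.  -0.3 -0.8 -0.9 -0.9  0.6 -0.   0.  -0.   0.  -0.   0.
 -0.   0. ]
light [ 4.38816e+02  3.45843e+02 -1.74000e-01] [-0.  -0.  -0.  -0.  -0.  -0.  -0.  -0.  -0.8  0.7  0.6  0.8  0.6 -0.9
 -0.4 -1. ]
rail [5.97372e+02 1.51551e+02 2.18000e-01] [-1.  -1.5 -1.9  0.2  0.2 -0.  -0.6 -1.5  1.9  1.9  2.2 -1.  -1.1  0.3
  2.6 -0.9]
rail [5.96840e+02 1.46694e+02 2.12000e-01] [-0.6 -0.8 -1.   0.5  0.9  0.9  0.5 -0.5  0.   0.   0.  -0.  -0.   0.
  0.  -0. ]
rail [5.97394e+02 1.59400e+02 2.21000e-01] [-0.  -0.  -0.  -0.  -0.  -0.  -0.  -0.   1.3  1.1  1.3 -1.5 -1.9 -0.7
  1.1 -1.8]
```

View pics/side_o2.png

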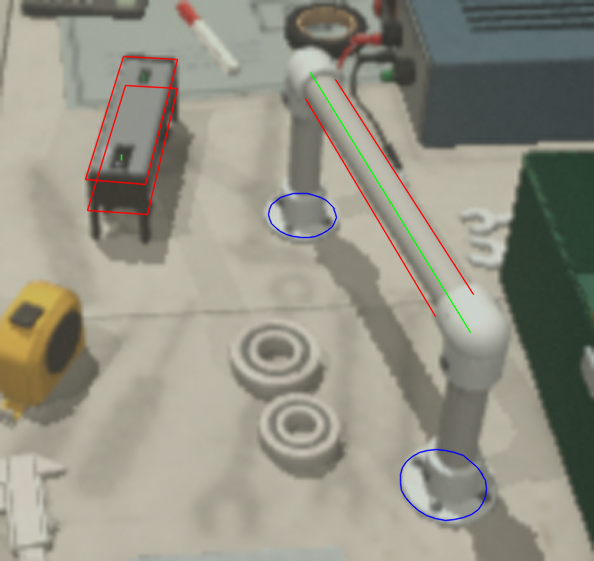

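View pics/top_o2.png

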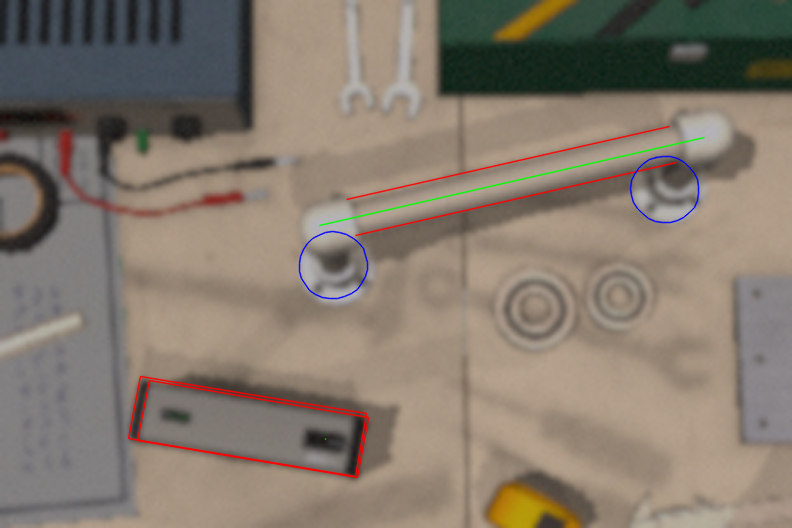

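Run:
```python
from h import *
p=shot('top');im=cv2.cvtColor(p['image'],cv2.COLOR_RGB2BGR)
def z(im,x0,x1,y0,y1,k,fn):
    a=cv2.resize(im[y0:y1,x0:x1],None,fx=k,fy=k,interpolation=cv2.INTER_CUBIC)
    for i in range(x0,x1,10): cv2.putText(a,str(i),((i-x0)*k,8),0,.3,(255,0,0)); a[::4,(i-x0)*k]=(255,0,0)
    for i in range(y0,y1,10): cv2.putText(a,str(i),(0,(i-y0)*k),0,.3,(0,0,255)); a[(i-y0)*k,::4]=(0,0,255)
    cv2.imwrite('pics/'+fn,a)
z(im,285,430,120,200,5,'tz.png')
p=shot('side');im=cv2.cvtColor(p['image'],cv2.COLOR_RGB2BGR)
z(im,335,425,155,270,5,'sz.png')
```

```text
(no output)
```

View pics/tz.png

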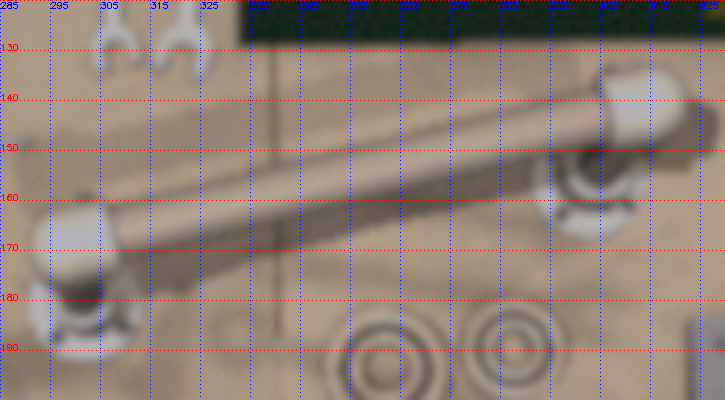

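View pics/sz.png

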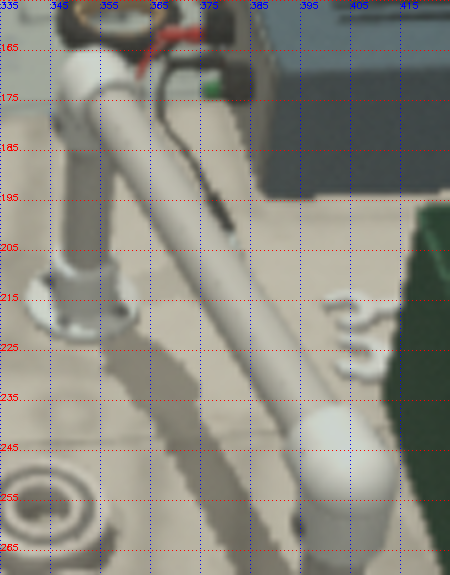

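```bash
cat > fit2.py <<'E'
from h import *
from scipy.optimize import least_squares as LS
pt=shot('top');ps=shot('side')
Jt=np.array([(308,167.2),(405,142.2)])-.5;Js=np.array([(356,175.5),(398.5,240)])-.5
def fr(v,w=(1,1)):
    X=P(*v,[(0,113,140),(0,-113,140)])
    return np.r_[w[0]*(proj(pt,X)-Jt).ravel(),w[1]*(proj(ps,X)-Js).ravel()]
for w in[(1,1),(1,0),(0,1)]:
    r=LS(fr,[598,150,.26],args=(w,),x_scale=[1,1,.01]);print('rail',r.x.round(3),r.fun.round(1))
    if w==(1,1): rr=r.x
for p,n,b in [(ps,'side',(335,425,155,270)),(pt,'top',(285,430,120,200))]:
    overlay(p,n+'_o3.png',railpolys(*rr,p),b,5)
E
python3 fit2.py
```

```text
rail [5.97345e+02 1.51818e+02 2.43000e-01] [-1.4  0.  -1.5  0.4 -0.   1.6  0.5  2.3]
rail [5.97791e+02 1.48526e+02 2.47000e-01] [ 0.1 -0.  -0.1  0.   0.   0.   0.   0. ]
rail [5.98017e+02 1.58083e+02 2.41000e-01] [-0.  -0.  -0.   0.   0.   0.1 -0.  -0.1]
```

View pics/side_o3.png

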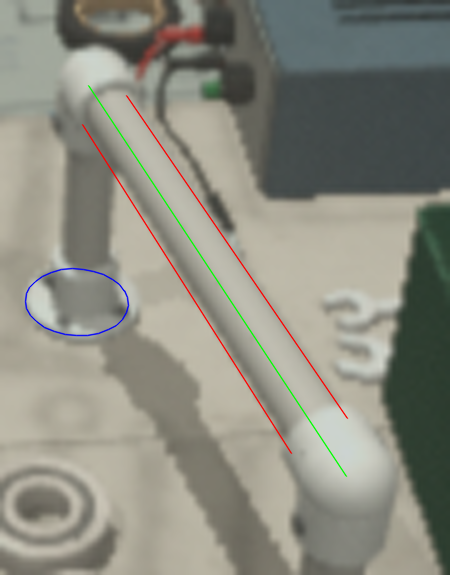

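View pics/top_o3.png

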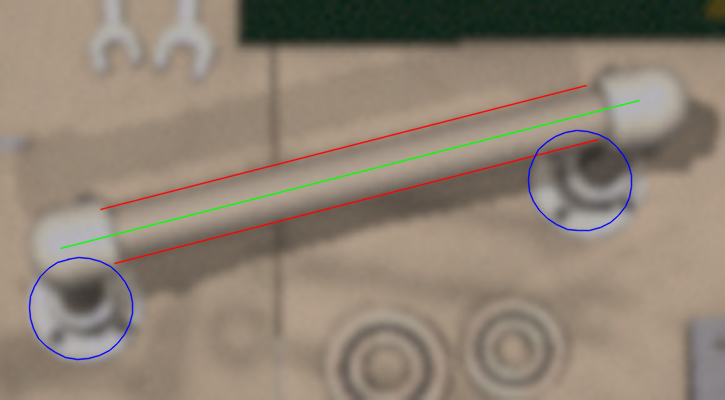

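```bash
cat >> h.py <<'E'
def plan(targets,base=None):
    s=ctrl.read_state();p0=np.array(s['eef_pos']);Rm=R.from_euler('xyz',s['tool_rot']).as_matrix()
    yaw0=np.arctan2(Rm[1,0],Rm[0,0])
    print('pos',p0.round(1),'rot',np.round(s['tool_rot'],3),'w',round(s['width'],1),'F',np.round(s['force'],1),'T',np.round(s['torque'],2),'t',round(s['clock'],2))
    for t in targets:
        d=Rm.T@(np.array(t[:3])-p0)/10
        roll=-(t[3]-yaw0) if len(t)>3 else 0
        print(t,'->',d.round(2),'roll',round(roll,3))
E
python3 - <<'E'
from h import *
a=(217.3,-612.6,203);b=(500,-130,230);c=(436.5,343.5,150,-.175)
plan([b,c])
E
```

```text
pos [ 217.3 -612.7  202.9] rot [-1.571 -0.    -1.23 ] w 85.3 F [ 0.1  0.4 -0.5] T [ 0.05 -0.03 -0.04] t 4.8
(500, -130, 230) -> [-36.04  -2.71  42.78] roll 0
(436.5, 343.5, 150, -0.175) -> [-82.79   5.29  52.62] roll -1.055
```

>>> apply_moves([
  [-4, -0.3, 4.7, -0.15, 8.5],
  [-8, -0.6, 9.5, -0.3, 8.5],
  [-12, -0.9, 14.2, -0.45, 8.5],
  [-16, -1.2, 19, -0.6, 8.5],
  [-20, -1.5, 23.8, -0.75, 8.5],
  [-24, -1.8, 28.5, -0.9, 8.5],
  [-28, -2.1, 33.2, -1.05, 8.5],
  [-32, -2.4, 38, -1.055, 8.5],
  [-36, -2.7, 42.8, -1.055, 8.5],
  [-42, -2.7, 44, -1.055, 8.5],
  [-48, -2.2, 45.3, -1.055, 8.5],
  [-54, -1, 46.6, -1.055, 8.5],
  [-60, 0.5, 47.9, -1.055, 8.5],
  [-66, 2, 49.1, -1.055, 8.5],
  [-72, 3.5, 50.4, -1.055, 8.5],
  [-78, 4.5, 51.6, -1.055, 8.5],
  [-82.8, 5.3, 52.6, -1.055, 8.5],
  [-82.8, 5.3, 52.6, -1.055, 8.5],
])

```text
clock: 7.05
eef_pos: [434.0, 349.0, 149.5]
tool_rot: [-1.568, 0.002, -0.167]
force: [0.3, -0.7, -0.9]
width: 84.8
```

Run:
```python
from h import *
p=shot('top')
x,y,yw=436.5,343.5,-.175
overlay(p,'a_top.png',lightpolys(x,y,yw),(200,360,140,260),5)
p=shot('side'); overlay(p,'a_side.png',lightpolys(x,y,yw),(250,370,100,240),5)
plan([(x,y,28,yw)])
```

```text
pos [436.1 343.3 149.7] rot [-1.572  0.    -0.174] w 85.0 F [-0.  -0.6 -0.2] T [-0.03 -0.04  0.02] t 7.15
(436.5, 343.5, 28, -0.175) -> [ 0.03 12.17  0.04] roll 0.001
```

View pics/a_top.png

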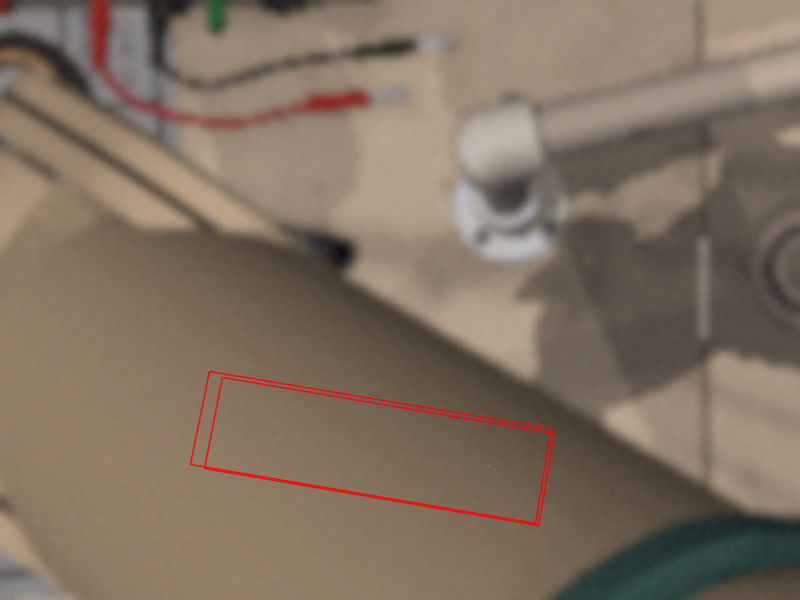

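View pics/a_side.png

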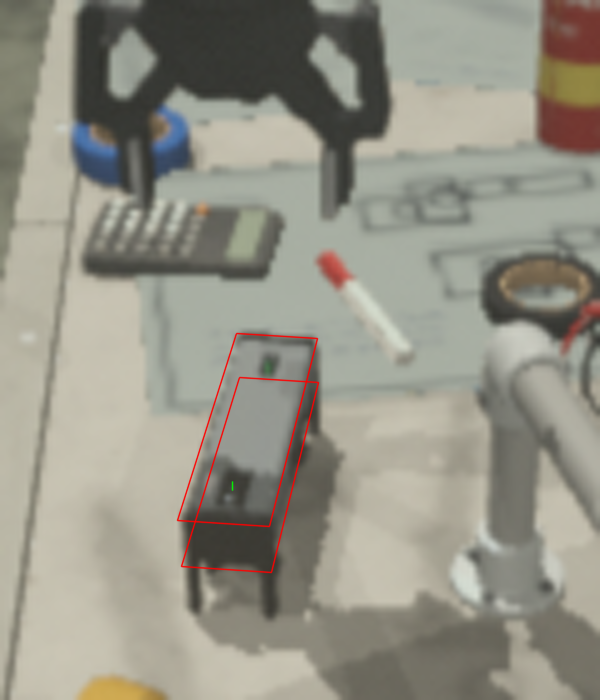

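>>> apply_moves([
  [0, 5, 0, 0, 8.5],
  [0, 9, 0, 0, 8.5],
  [0, 12.2, 0, 0, 8.5],
  [0, 12.2, 0, 0, 8.5],
  [0, 12.2, 0, 0, 3],
  [0, 12.2, 0, 0, 3],
  [0, 12.2, 0, 0, 3],
  [0, 12.2, 0, 0, 3],
  [0, 12.2, 0, 0, 3],
  [0, 12.2, 0, 0, 3],
])

```text
clock: 8.4
eef_pos: [437.2, 344.0, 29.9]
tool_rot: [-1.569, -0.002, -0.175]
force: [-1.7, -1.7, 7.2]
width: 41.6
```

Run:
```python
from h import *
plan([])
p=shot('side','b.png'); overlay(p,'b_side.png',[],(250,370,100,240),5)
```

```text
pos [437.2 344.   29.9] rot [-1.569 -0.002 -0.175] w 41.6 F [-1.7 -1.7  7.2] T [-0.33  0.04  0.01] t 8.4
```

View pics/b_side.png

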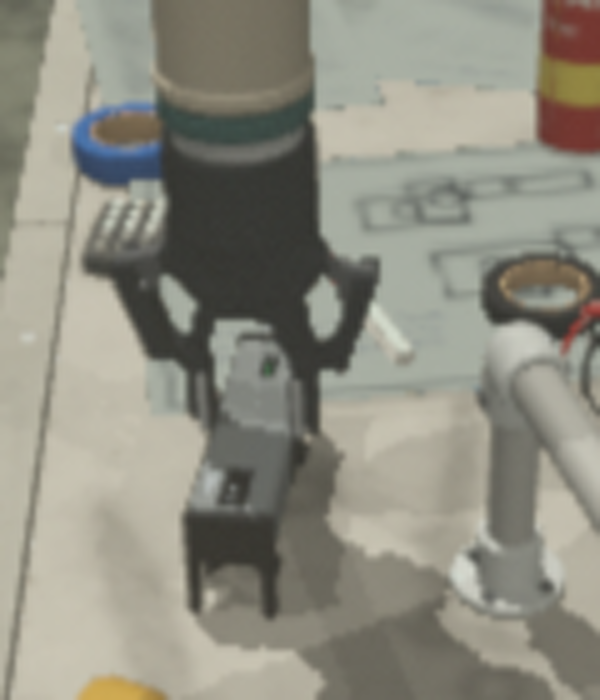

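>>> apply_moves([
  [0, -4, 0, 0, 3],
  [0, -8, 0, 0, 3],
  [0, -12, 0, 0, 3],
  [0, -16, 0, 0, 3],
  [0, -20, 0, 0, 3],
  [0, -20, 0, 0, 3],
])

```text
clock: 9.2
eef_pos: [437.8, 345.0, 231.4]
tool_rot: [-1.565, -0.005, -0.175]
force: [0.1, -0.3, -4.5]
width: 41.3
```

Run:
```python
from h import *
plan([(597.7,150,225,.245)])
p=shot('side','c.png'); overlay(p,'c_side.png',[],(230,390,60,180),5)
```

```text
pos [437.8 345.  231.4] rot [-1.565 -0.005 -0.175] w 41.3 F [ 0.1 -0.3 -4.5] T [0.01 0.01 0.01] t 9.2
(597.7, 150, 225, 0.245) -> [ 19.14   0.65 -16.41] roll -0.42
```

View pics/c_side.png

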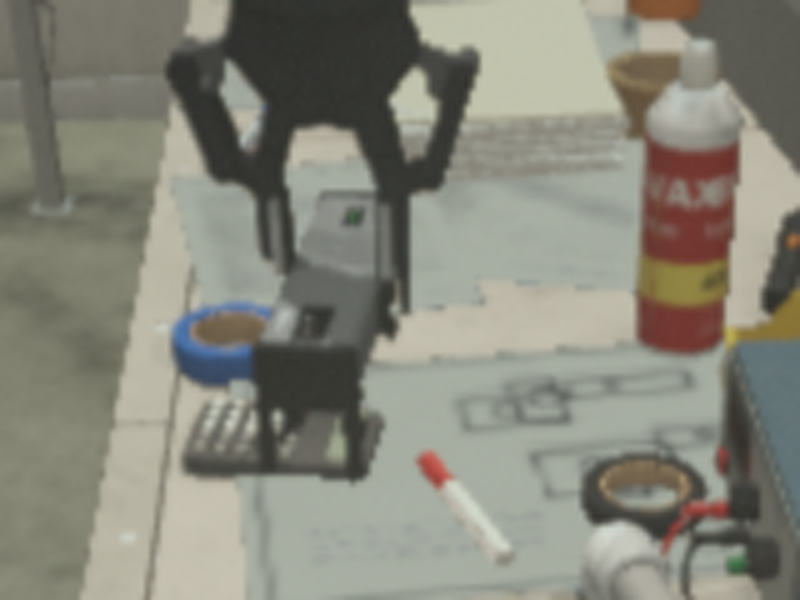

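>>> apply_moves([
  [4, 0, -3.3, -0.1, 3],
  [8, 0, -6.6, -0.2, 3],
  [12, 0, -9.9, -0.3, 3],
  [16, 0, -13.2, -0.4, 3],
  [19.1, 0.2, -16.4, -0.42, 3],
  [19.1, 0.2, -16.4, -0.42, 3],
  [19.1, 0.2, -16.4, -0.42, 3],
])

```text
clock: 10.12
eef_pos: [594.3, 148.8, 224.1]
tool_rot: [-1.57, 0.004, 0.245]
force: [-1.3, 1.2, -3.7]
width: 41.5
```

Run:
```python
from h import *
plan([(597.7,150,225,.245)])
p=shot('side','d.png'); overlay(p,'d_side.png',lightpolys(597.7,150,.245,199),(310,430,100,260),5)
p=shot('top','d2.png'); overlay(p,'d_top.png',lightpolys(597.7,150,.245,199),(280,440,100,220),5)
```

```text
pos [594.3 148.8 224.1] rot [-1.57   0.004  0.245] w 41.5 F [-1.3  1.2 -3.7] T [ 0.08 -0.    0.02] t 10.12
(597.7, 150, 225, 0.245) -> [ 0.36 -0.09  0.03] roll -0.0
```

View pics/d_side.png

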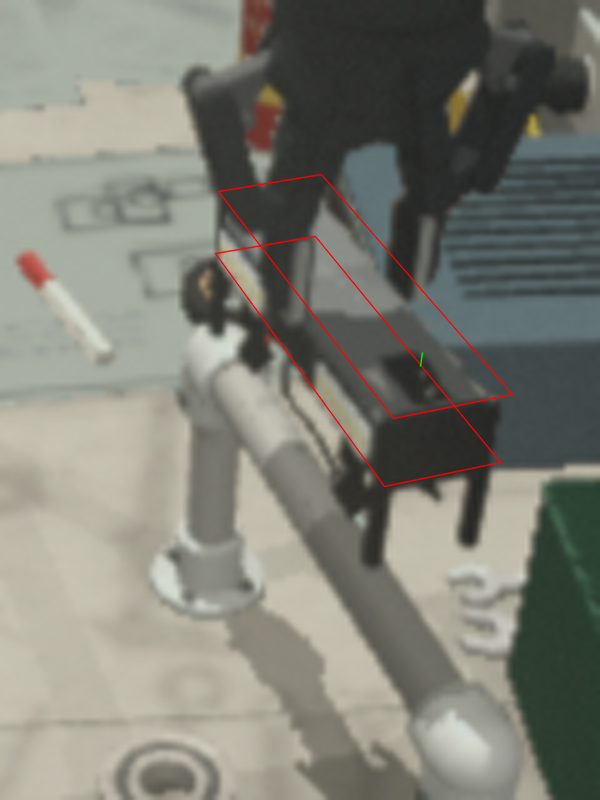

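View pics/d_top.png

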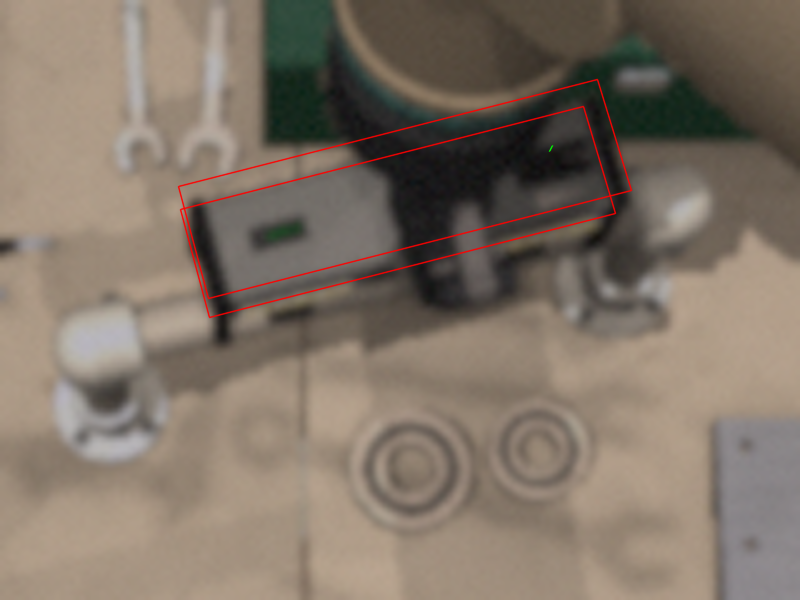

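>>> apply_moves([
  [0.36, 0, 0, 0, 3],
  [0.36, 2, 0, 0, 3],
  [0.36, 2.9, 0, 0, 3],
  [0.36, 2.9, 0, 0, 3],
])

```text
clock: 10.72
eef_pos: [598.8, 149.9, 196.3]
tool_rot: [-1.571, 0.002, 0.246]
force: [0.9, 0.2, -2.7]
width: 41.6
```

Run:
```python
from h import *
plan([(597.7,150,225,.245)])
a=(598,149,.245,166)
p=shot('side','e.png'); overlay(p,'e_side.png',lightpolys(*a),(310,430,100,260),5)
for q in['clip_left','clip_right','wheel_top','lens_mid','light']: print(q,[(np.round(d['location'],1).tolist(),round(d['confidence'],2)) for d in ctrl.mark_of(p,q)[:1]])
p=shot('top','e2.png'); overlay(p,'e_top.png',lightpolys(*a),(280,440,100,220),5)
for q in['clip_left','clip_right','wheel_top','lens_mid','light']: print(q,[(np.round(d['location'],1).tolist(),round(d['confidence'],2)) for d in ctrl.mark_of(p,q)[:1]])
```

```text
pos [598.8 149.9 196.3] rot [-1.571  0.002  0.246] w 41.6 F [ 0.9  0.2 -2.7] T [-0.02 -0.01 -0.03] t 10.72
(597.7, 150, 225, 0.245) -> [-0.1  -2.87  0.04] roll 0.001
clip_left [([583.7, 196.9, 189.8], 0.72)]
clip_right [([609.7, 104.4, 187.8], 0.79)]
wheel_top [([614.3, 87.9, 237.0], 0.69)]
lens_mid [([583.0, 146.2, 215.6], 0.56)]
light [([594.5, 149.8, 166.3], 0.82)]
clip_left [([588.8, 193.5, 191.8], 0.83)]
clip_right [([610.9, 96.8, 187.8], 0.89)]
wheel_top [([612.1, 94.8, 236.5], 0.67)]
lens_mid [([577.1, 142.3, 218.4], 0.71)]
light [([602.3, 149.0, 169.7], 0.91)]
```

View pics/e_side.png

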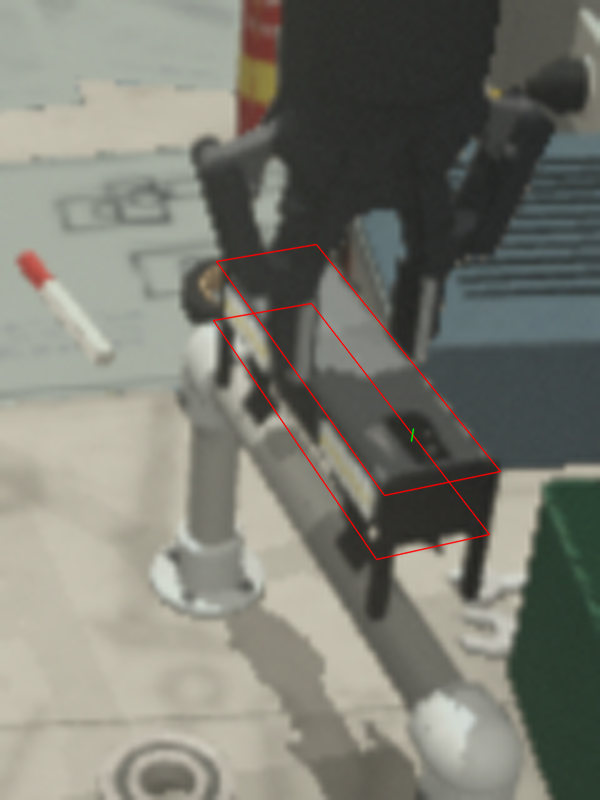

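View pics/e_top.png

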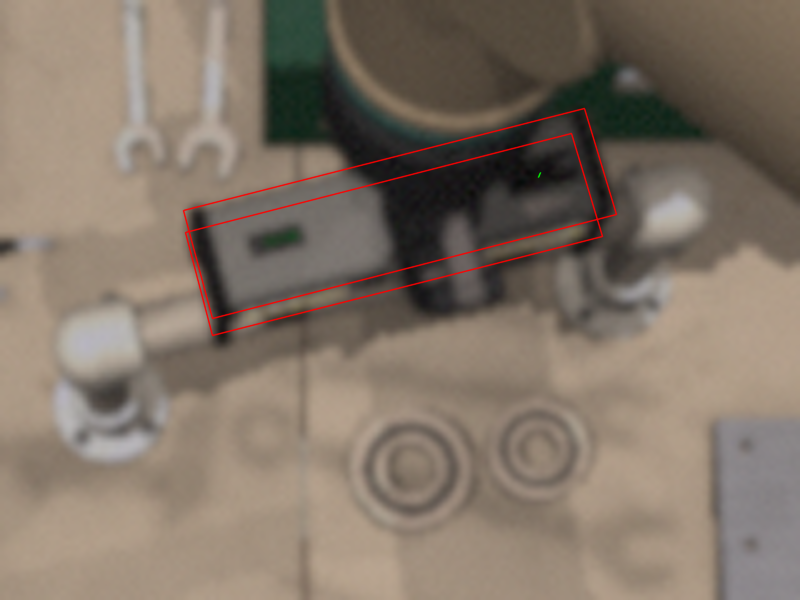

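>>> apply_moves([
  [-0.07, 1, 0, 0, 3],
  [-0.07, 2, 0, 0, 3],
  [-0.07, 3, 0, 0, 3],
  [-0.07, 3, 0, 0, 3],
])

```text
clock: 11.82
eef_pos: [598.4, 149.5, 166.1]
tool_rot: [-1.571, 0.001, 0.245]
force: [-0.8, -0.3, -2.1]
width: 41.1
```

Run:
```python
from h import *
plan([(597.7,150,148,.245)])
p=shot('side','f.png'); overlay(p,'f_side.png',[],(310,430,130,270),5)
```

```text
pos [598.4 149.5 166.1] rot [-1.571e+00  1.000e-03  2.450e-01] w 41.1 F [-0.8 -0.3 -2.1] T [ 0.02 -0.06 -0.15] t 11.82
(597.7, 150, 148, 0.245) -> [-0.06  1.81  0.07] roll -0.0
```

View pics/f_side.png

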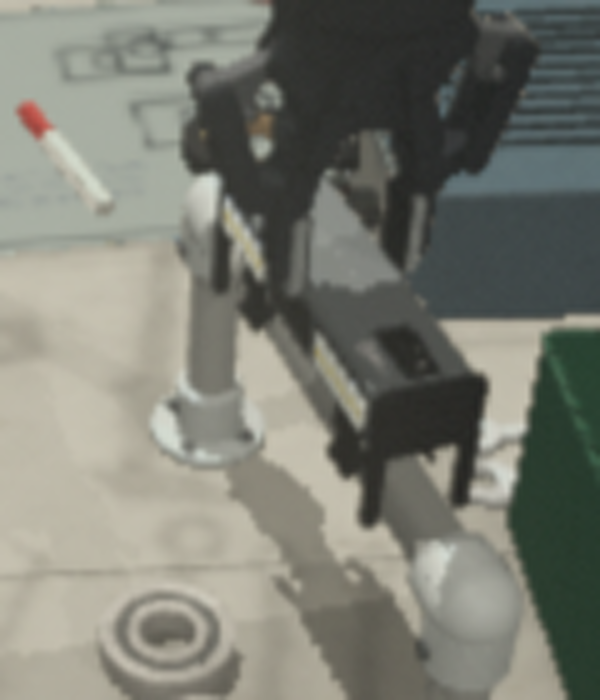

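>>> apply_moves([
  [0, 0.5, 0, 0, 3],
  [0, 1.0, 0, 0, 3],
  [0, 1.5, 0, 0, 3],
  [0, 1.9, 0, 0, 3],
  [0, 1.9, 0, 0, 3],
])

```text
clock: 12.5
eef_pos: [598.4, 149.4, 148.0]
tool_rot: [-1.571, 0.0, 0.245]
force: [-2.0, -1.0, 3.4]
width: 41.6
```

Run:
```python
from h import *
plan([(597.7,150,148,.245)])
```

```text
pos [598.4 149.4 148. ] rot [-1.571  0.     0.245] w 41.6 F [-2.  -1.   3.4] T [-0.07  0.53 -0.18] t 12.5
(597.7, 150, 148, 0.245) -> [-0.06  0.    0.07] roll -0.0
```

>>> apply_moves([
  [0, 0.2, 0, 0, 3],
  [0, 0.4, 0, 0, 3],
  [0, 0.4, 0, 0, 3],
])

```text
clock: 12.88
eef_pos: [598.6, 149.4, 147.8]
tool_rot: [-1.572, -0.001, 0.245]
force: [-9.3, -3.5, 25.9]
width: 41.6
```

Run:
```python
from h import *
plan([])
p=shot('side','g.png'); overlay(p,'g_side.png',lightpolys(598,147,.245,118),(310,430,130,270),5)
```

```text
pos [598.6 149.4 147.8] rot [-1.572e+00 -1.000e-03  2.450e-01] w 41.6 F [-9.3 -3.5 25.9] T [-0.81  2.27 -0.12] t 12.88
```

View pics/g_side.png

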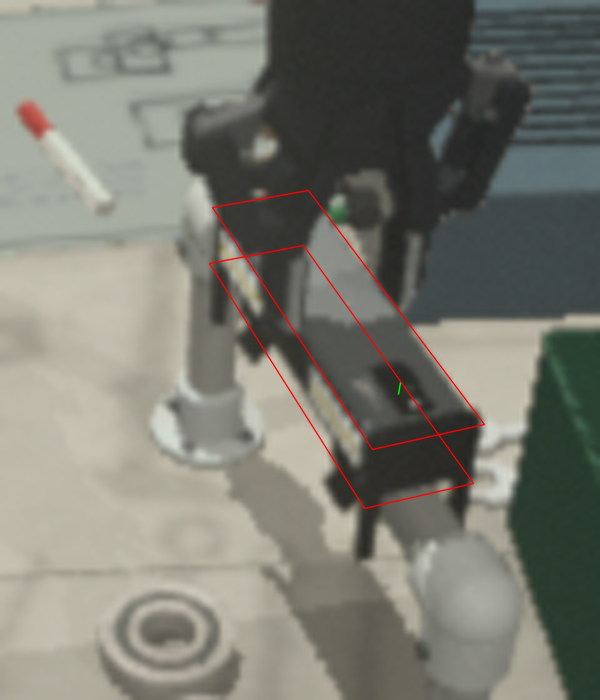

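>>> apply_moves([
  [0, -0.35, 0, 0, 3],
  [0, -0.35, 0, 0, 8.5],
  [0, -0.35, 0, 0, 8.5],
  [0, -0.35, 0, 0, 8.5],
  [0, -0.35, 0, 0, 8.5],
  [0, -4, 0, 0, 8.5],
  [0, -9, 0, 0, 8.5],
  [0, -13, 0, 0, 8.5],
  [0, -13, 0, 0, 0],
  [0, -13, 0, 0, 0],
])

```text
clock: 14.18
eef_pos: [598.3, 149.2, 273.3]
tool_rot: [-1.571, 0.001, 0.245]
force: [-0.0, 0.3, -0.1]
width: 51.0
```

Run:
```python
from h import *
plan([])
a=(598,147,.245,118)
p=shot('side','i.png'); overlay(p,'i_side.png',lightpolys(*a),(310,430,130,270),5)
for q in['clip_left','clip_right','wheel_top','lens_mid','light']: print(q,[(np.round(d['location'],1).tolist(),round(d['confidence'],2)) for d in ctrl.mark_of(p,q)[:1]])
p=shot('top','i2.png'); overlay(p,'i_top.png',lightpolys(*a),(280,440,100,220),5)
for q in['clip_left','clip_right','wheel_top','lens_mid','light','light_grip']: print(q,[(np.round(d['location'],1).tolist(),round(d['confidence'],2)) for d in ctrl.mark_of(p,q)[:1]])
```

```text
pos [598.3 149.2 273.3] rot [-1.571e+00  1.000e-03  2.450e-01] w 51.0 F [-0.   0.3 -0.1] T [-0.    0.01  0.01] t 14.18
clip_left [([584.5, 195.2, 140.0], 0.73)]
clip_right [([612.5, 106.9, 137.5], 0.68)]
wheel_top [([612.2, 89.3, 192.0], 0.76)]
lens_mid [([580.3, 144.4, 168.2], 0.71)]
light [([595.9, 145.4, 116.6], 0.56)]
clip_left [([585.7, 196.5, 140.6], 0.59)]
clip_right [([609.4, 98.7, 138.9], 0.75)]
wheel_top [([609.8, 94.0, 190.0], 0.78)]
lens_mid [([574.4, 142.9, 167.5], 0.86)]
light [([601.8, 147.6, 118.9], 0.64)]
light_grip [([598.0, 152.8, 165.9], 0.8)]
```

View pics/i_side.png

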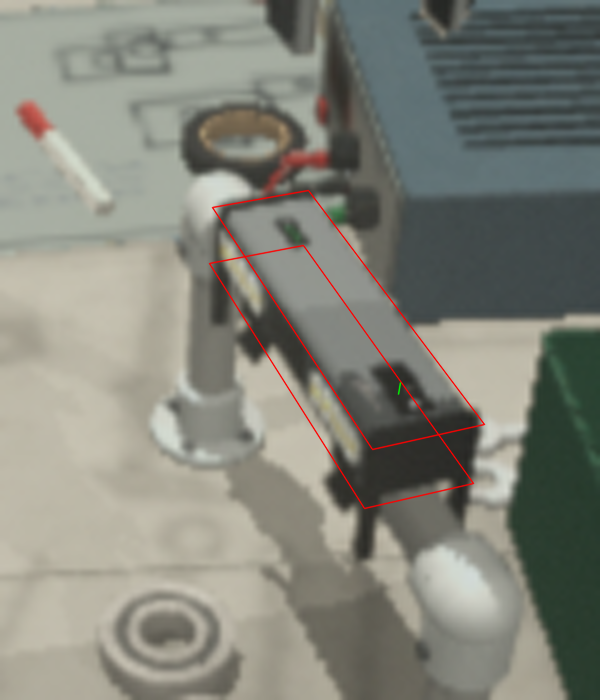

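View pics/i_top.png

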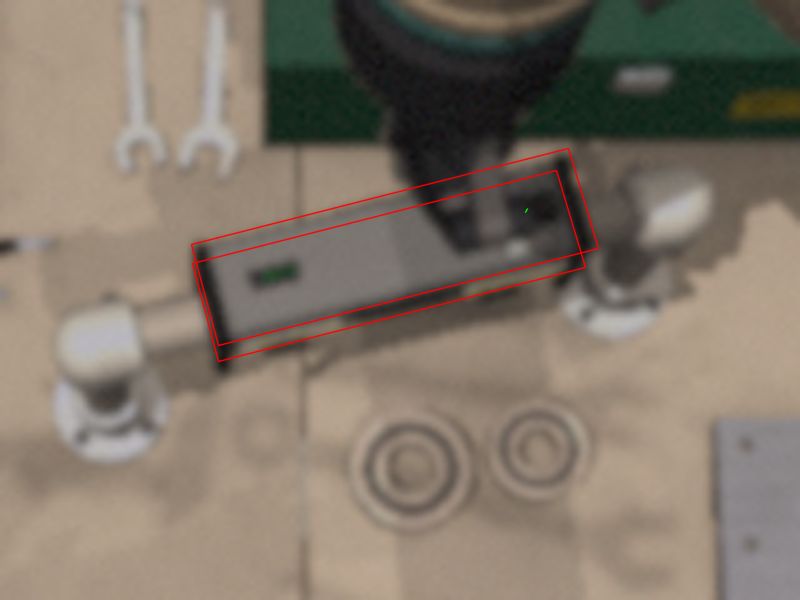

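Run:
```python
from h import *
plan([(612.8,87.8,200,.245)])
```

```text
pos [598.6 149.5 273.9] rot [-1.571 -0.     0.245] w 0.1 F [-0.3  0.5 -0.9] T [ 0.02 -0.    0.05] t 14.82
(612.8, 87.8, 200, 0.245) -> [-0.12  7.39 -6.33] roll 0.0
```

>>> apply_moves([
  [-0.1, 0, -4, 0, 0],
  [-0.1, 2, -6.3, 0, 0],
  [-0.1, 5.5, -6.3, 0, 0],
  [-0.1, 7.4, -6.3, 0, 0],
  [-0.1, 7.4, -6.3, 0, 0],
])

```text
clock: 15.45
eef_pos: [611.9, 87.7, 198.5]
tool_rot: [-1.571, 0.003, 0.245]
force: [-0.6, 0.8, 0.0]
width: 0.2
```

Run:
```python
from h import *
p=shot('side','j.png'); overlay(p,'j_side.png',[],(350,430,150,250),7)
p=shot('top','j2.png'); overlay(p,'j_top.png',[],(320,440,100,200),6)
plan([(612.8,87.8,188.5,.245)])
```

```text
pos [613.5  88.4 200.7] rot [-1.571e+00 -1.000e-03  2.450e-01] w 0.2 F [0.6 0.6 0.4] T [-0.03 -0.03 -0.03] t 15.55
(612.8, 87.8, 188.5, 0.245) -> [-0.08  1.22 -0.05] roll 0.0
```

View pics/j_side.png

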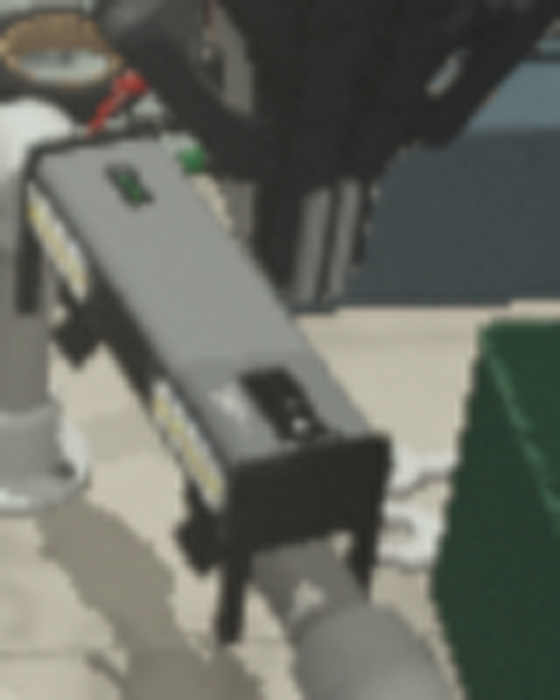

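View pics/j_top.png

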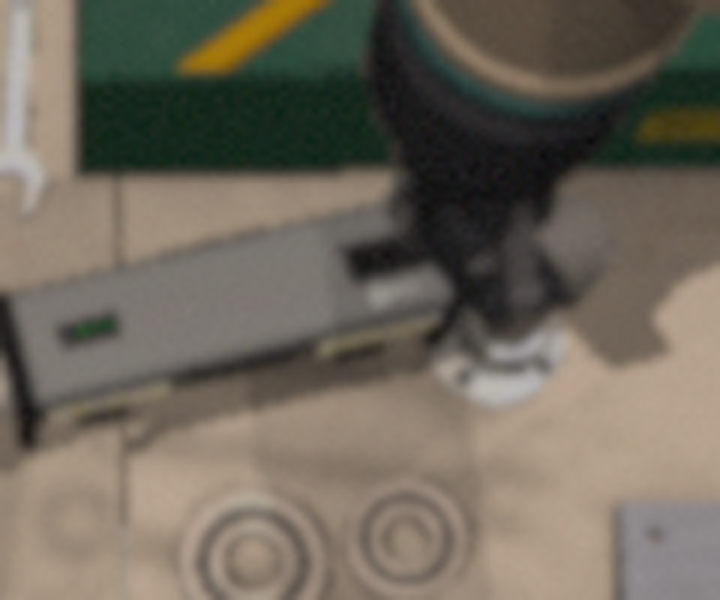

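Run:
```python
from h import *
p=shot('side','k.png');X=[(613,88,199),(612,91,188.5),(612,91,182.5)]
a=proj(p,X);print(a.round(1),((a-[350,150])*7).round())
overlay(p,'k_side.png',[(np.array([(613,88,199),(613,88,230)]),(0,0,255)),(np.array([(612,91,188.5),(612,91,182.5)]),(0,255,0))],(340,430,130,230),7)
q=shot('top','k2.png');a=proj(q,X);print(a.round(1),((a-[320,100])*6).round())
plan([])
```

```text
[[391.  202.7]
 [389.6 206. ]
 [389.2 208.4]] [[287. 369.]
 [277. 392.]
 [275. 409.]]
[[387.  139.3]
 [384.8 141.3]
 [384.4 142.1]] [[402. 236.]
 [389. 248.]
 [386. 253.]]
pos [613.8  88.6 201.2] rot [-1.571 -0.002  0.245] w -0.2 F [-0.3  0.5 -1.1] T [-0.   -0.01  0.01] t 15.65
```

View pics/k_side.png

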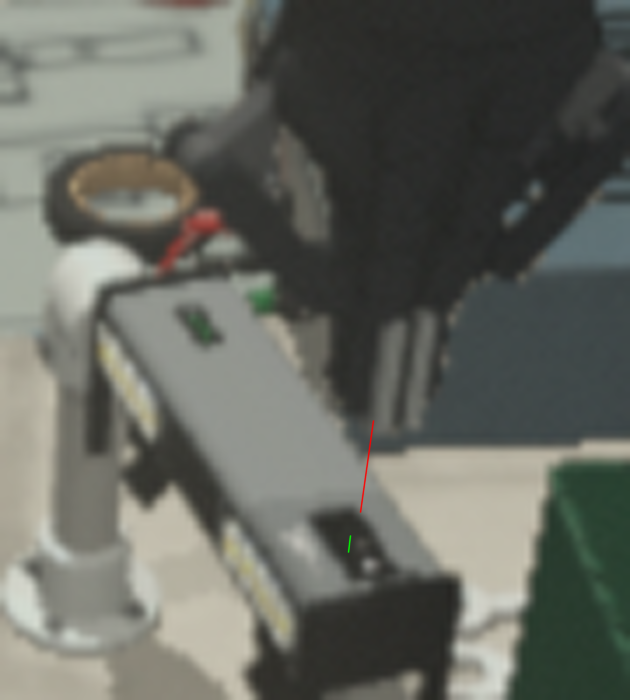

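View pics/k2.png

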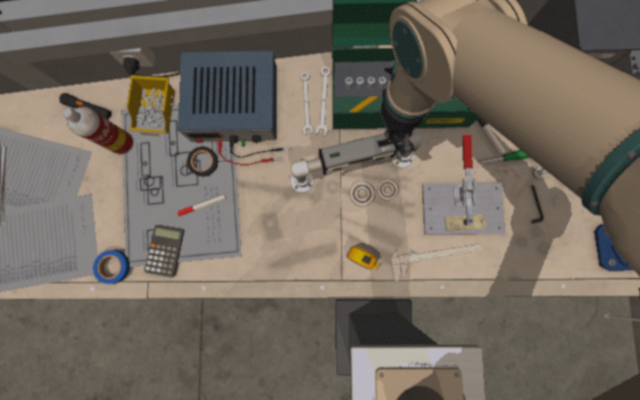

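Run:
```python
from h import *
p=shot('side')
c,s=np.cos(-.175),np.sin(-.175)
for h in (150,163):
  X=[(436.1+d*c,343.3+d*s,h) for d in(-46,0,46)]
  print(h,((proj(p,X)-[250,100])*5).round())
  X=[(613.8+d*np.cos(.245)-e*np.sin(.245),88.6+d*np.sin(.245)+e*np.cos(.245),h+51) for d,e in[(-10,-11),(10,-11),(10,11),(-10,11)]]
  print(((proj(p,X)-[340,130])*7).round())
plan([])
```

```text
150 [[150. 278.]
 [241. 283.]
 [332. 288.]]
[[344. 533.]
 [412. 519.]
 [376. 471.]
 [309. 484.]]
163 [[148. 255.]
 [240. 260.]
 [332. 266.]]
[[349. 495.]
 [418. 481.]
 [382. 433.]
 [314. 447.]]
pos [613.7  88.5 201.1] rot [-1.571 -0.002  0.245] w 0.1 F [-0.8  0.2  0.2] T [ 0.02 -0.05  0.06] t 15.7
```

Run:
```python
from h import *
p={k:v for k,v in shot('side').items()}
c,s=np.cos(-.175),np.sin(-.175)
for h in (231,240,250):
  X=[(437.8+d*c-e*s,345+d*s+e*c,h) for d in(-24,-34,24,34) for e in(-11,11)]
  print(h,((proj(p,X)-[230,60])*5).round().tolist())
c,s=np.cos(.245),np.sin(.245)
for h in (273,): # i_side? tool at 598.3,149.2,w51
  X=[(598.3+d*c-e*s,149.2+d*s+e*c,h) for d in(-26,-36,26,36) for e in(-11,11)]
  print(h,((proj(p,X)-[310,130])*5).round().tolist())
im=cv2.imread('pics/c.png')
```

```text
231 [[282.0, 343.0], [291.0, 321.0], [261.0, 341.0], [270.0, 320.0], [383.0, 348.0], [390.0, 326.0], [404.0, 349.0], [411.0, 327.0]]
240 [[280.0, 325.0], [289.0, 304.0], [259.0, 324.0], [269.0, 303.0], [382.0, 330.0], [389.0, 309.0], [403.0, 331.0], [410.0, 310.0]]
250 [[279.0, 305.0], [288.0, 284.0], [258.0, 304.0], [267.0, 283.0], [381.0, 311.0], [389.0, 289.0], [403.0, 312.0], [410.0, 290.0]]
273 [[304.0, 138.0], [281.0, 108.0], [279.0, 142.0], [256.0, 113.0], [431.0, 115.0], [406.0, 87.0], [455.0, 111.0], [429.0, 83.0]]
```

>>> apply_moves([
  [-0.05, 0.5, 0, 0, 0],
  [-0.05, 1.0, 0, 0, 0],
  [-0.05, 1.0, 0, 0, 0],
  [-0.05, 1.0, 0, 0, 0],
])

```text
clock: 16.25
eef_pos: [612.5, 88.1, 189.8]
tool_rot: [-1.571, 0.0, 0.245]
force: [0.2, -0.3, -0.4]
width: -0.3
```

Run:
```python
from h import *
p=shot('side','l.png')
overlay(p,'l_side.png',[],(350,430,130,230),7)
plan([])
```

```text
pos [612.6  88.1 190. ] rot [-1.571 -0.     0.245] w 0.6 F [-0.1 -0.5 -1.1] T [ 0.02 -0.02  0.04] t 16.3
```

View pics/l_side.png

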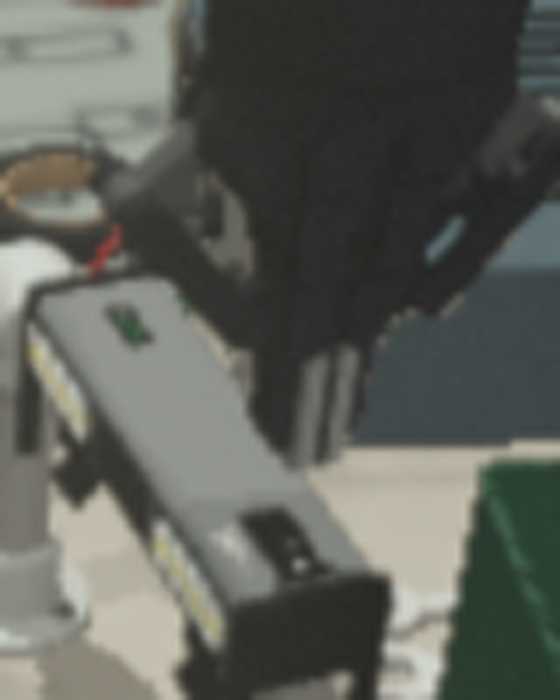

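Run:
```python
from h import *
p=shot('side')
E=np.array(p['extrinsics']);f=200/np.tan(np.radians(p['vfov']/2))
C=-E[:3,:3].T@E[:3,3];print('cam',C.round())
def ray(px,z):
    d=E[:3,:3].T@np.array([(px[0]-p['cx'])/f,-(px[1]-p['cy'])/f,-1]);return (C+d*(z-C[2])/d[2]).round(1)
for px in [(350+325/7,130+465/7),(350+295/7,130+460/7),(350+265/7,130+430/7)]:
    print([ray(px,z).tolist() for z in(150,190,210,230)])
im=cv2.imread('pics/l.png'); cv2.imwrite('pics/l_z2.png',cv2.resize(im[90:220,330:450],None,fx=6,fy=4.6))
```

```text
cam [ 456. -445.  638.]
[[646.4, 167.9, 150.0], [630.8, 117.6, 190.0], [623.0, 92.5, 210.0], [615.2, 67.4, 230.0]]
[[637.7, 170.9, 150.0], [622.8, 120.4, 190.0], [615.4, 95.2, 210.0], [608.0, 69.9, 230.0]]
[[631.5, 186.6, 150.0], [617.1, 134.8, 190.0], [609.9, 108.9, 210.0], [602.8, 83.0, 230.0]]
```

View pics/l.png

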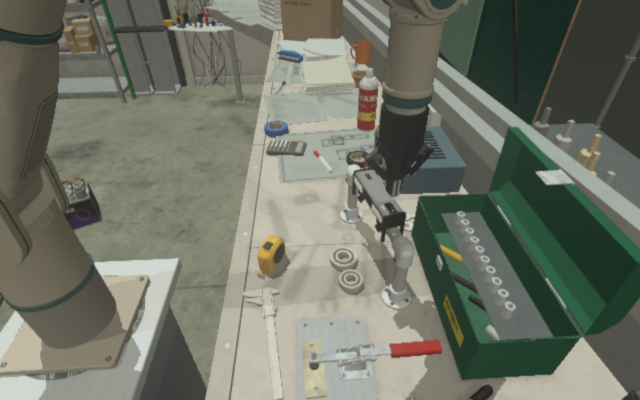

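Run:
```python
from h import *
p=shot('top')
c,s=np.cos(.245),np.sin(.245)
def sq(x,y,z): return P(x,y,.245,[(-12,-11,z),(12,-11,z),(12,11,z),(-12,11,z),(-12,-11,z)])
def bd(z): return P(612.6,88.1,.245,[(-38,-42,z),(38,-42,z),(38,42,z),(-38,42,z),(-38,-42,z)])
pol=[(sq(612.6,88.1,190),(0,0,255)),(sq(612.6,88.1,220),(0,255,0)),(bd(263),(255,0,0))]
overlay(p,'m_top.png',pol,(350,430,100,180),7)
p=shot('side');overlay(p,'m_side.png',pol,(350,430,110,220),6)
```

```text
(no output)
```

View pics/m_top.png

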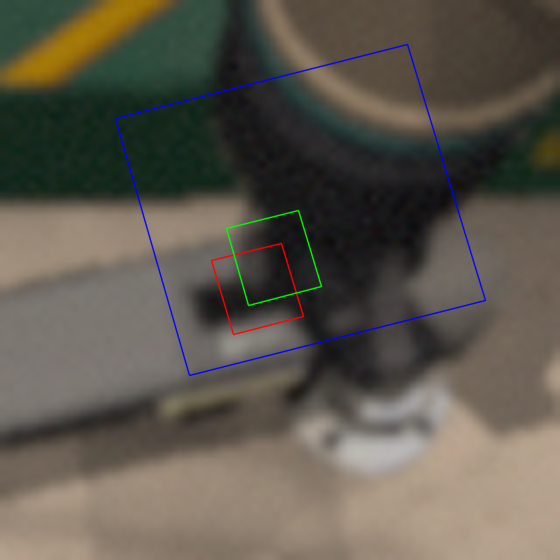

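View pics/m_side.png

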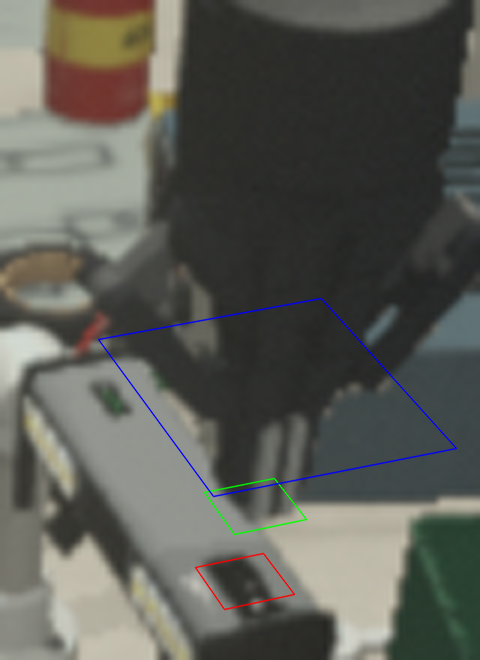

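>>> apply_moves([
  [0, 0.3, 0, 0, 0],
  [0, 0.3, 0, 0, 0],
])

```text
clock: 16.7
eef_pos: [612.2, 87.9, 186.6]
tool_rot: [-1.571, 0.001, 0.245]
force: [-0.5, -0.3, -0.3]
width: -0.0
```

>>> apply_moves([
  [0, 0.3, 0, 0, 0],
  [0, 0.6, 0, 0, 0],
  [0, 0.6, 0, 0, 0],
])

```text
clock: 17.08
eef_pos: [612.2, 88.0, 180.5]
tool_rot: [-1.571, 0.001, 0.245]
force: [0.1, -0.6, 0.1]
width: -0.1
```

Run:
```python
from h import *
plan([])
def sq(x,y,z): return P(x,y,.245,[(-12,-11,z),(12,-11,z),(12,11,z),(-12,11,z),(-12,-11,z)])
pol=[(sq(612.4,88,190),(0,0,255)),(sq(612.4,88,210),(0,255,0))]
p=shot('side');overlay(p,'n_side.png',pol,(350,430,130,230),7)
```

```text
pos [612.2  88.  180.5] rot [-1.571e+00  1.000e-03  2.450e-01] w -0.1 F [ 0.1 -0.6  0.1] T [ 0.05 -0.01 -0.02] t 17.07
```

View pics/n_side.png

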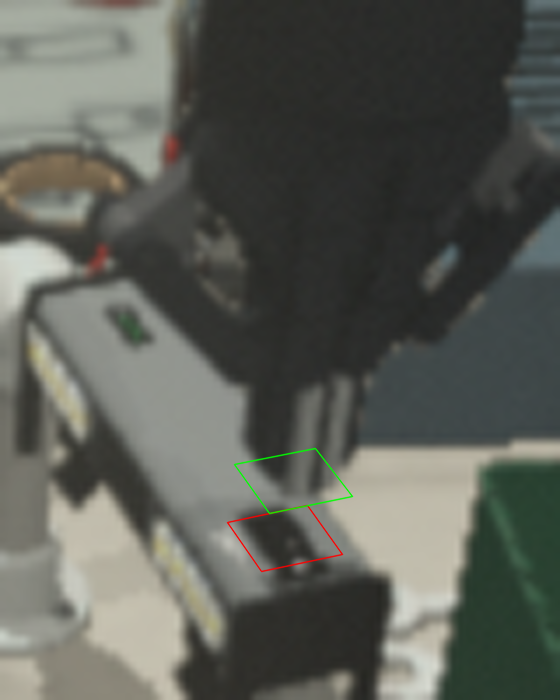

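>>> apply_moves([
  [0, 0.5, 0, 0, 0],
  [0, 1.0, 0, 0, 0],
  [0, 1.0, 0, 0, 0],
])

```text
clock: 17.5
eef_pos: [612.0, 87.9, 170.3]
tool_rot: [-1.571, 0.001, 0.245]
force: [-0.6, -0.2, 0.4]
width: 0.0
```

Run:
```python
from h import *
plan([])
p=shot('side');overlay(p,'o_side.png',[],(350,430,130,230),7)
```

```text
pos [612.   87.9 170.3] rot [-1.571e+00  1.000e-03  2.450e-01] w 0.0 F [-0.6 -0.2  0.4] T [0.04 0.   0.06] t 17.5
```

View pics/o_side.png

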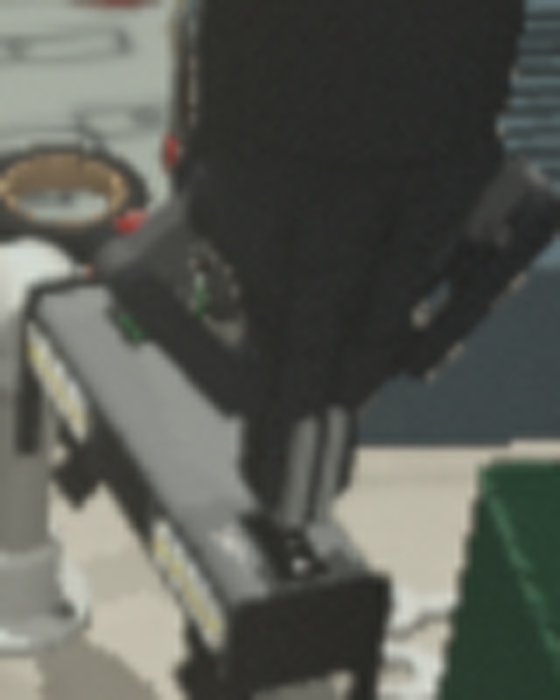

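>>> apply_moves([
  [0, 0.4, 0, 0, 0],
  [0, 0.7, 0, 0, 0],
  [0, 0.7, 0, 0, 0],
])

```text
clock: 17.92
eef_pos: [612.2, 87.9, 163.6]
tool_rot: [-1.571, 0.001, 0.245]
force: [0.8, -0.2, -0.6]
width: 0.0
```

Run:
```python
from h import *
plan([])
p=shot('side');overlay(p,'o2_side.png',[],(350,430,130,230),7)
```

```text
pos [612.2  87.9 163.6] rot [-1.571e+00  1.000e-03  2.450e-01] w 0.0 F [ 0.8 -0.2 -0.6] T [-0.02 -0.01  0.03] t 17.93
```

View pics/o2_side.png

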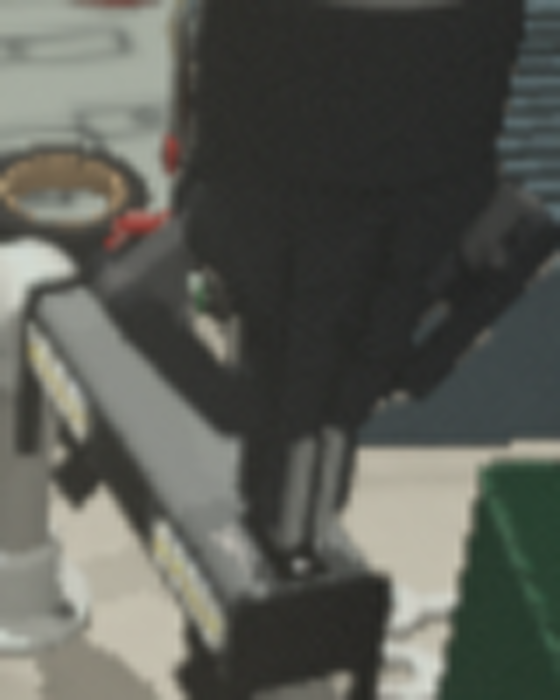

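>>> apply_moves([
  [0, 0.2, 0, 0, 0],
  [0, 0.3, 0, 0, 0],
  [0, 0.3, 0, 0, 0],
])

```text
clock: 18.35
eef_pos: [612.5, 88.0, 160.9]
tool_rot: [-1.571, 0.0, 0.245]
force: [-0.4, 1.1, -0.1]
width: 0.1
```

>>> apply_moves([
  [0, 0.2, 0, 0, 0],
  [0, 0.2, 0, 0, 0],
])

```text
clock: 18.6
eef_pos: [613.2, 88.2, 160.1]
tool_rot: [-1.571, -0.002, 0.245]
force: [-1.2, -0.3, 6.2]
width: -0.1
```

>>> apply_moves([
  [0, 0, 0.3, 0, 0],
  [0, 0, 0.65, 0, 0],
  [0, 0, 0.65, 0, 0],
])

```text
clock: 18.98
eef_pos: [611.5, 94.8, 160.0]
tool_rot: [-1.571, -0.002, 0.245]
force: [-0.9, -0.0, 5.8]
width: -0.0
```

Run:
```python
from h import *
plan([])
```

```text
pos [611.5  94.8 160. ] rot [-1.571 -0.002  0.245] w -0.0 F [-0.9 -0.   5.8] T [-0.1   0.21 -0.03] t 18.98
```

>>> apply_moves([
  [0, -1.0, 0, 0, 0],
  [0, -4.0, -4, 0, 0],
  [0, -4, -8, 0, 0],
  [0, -4, -8, 0, 0],
])

```text
clock: 19.48
eef_pos: [631.2, 11.2, 199.3]
tool_rot: [-1.574, -0.0, 0.238]
force: [-0.5, 0.7, -0.3]
width: -0.1
```

Run:
```python
from h import *
plan([])
p=shot('side');overlay(p,'q_side.png',[],(375,415,180,230),14)
p=shot('top');overlay(p,'q_top.png',[],(350,430,100,180),7)
```

```text
pos [631.2  11.2 199.3] rot [-1.574 -0.     0.238] w -0.1 F [-0.5  0.7 -0.3] T [ 0.02  0.03 -0.04] t 19.48
```

View pics/q_side.png

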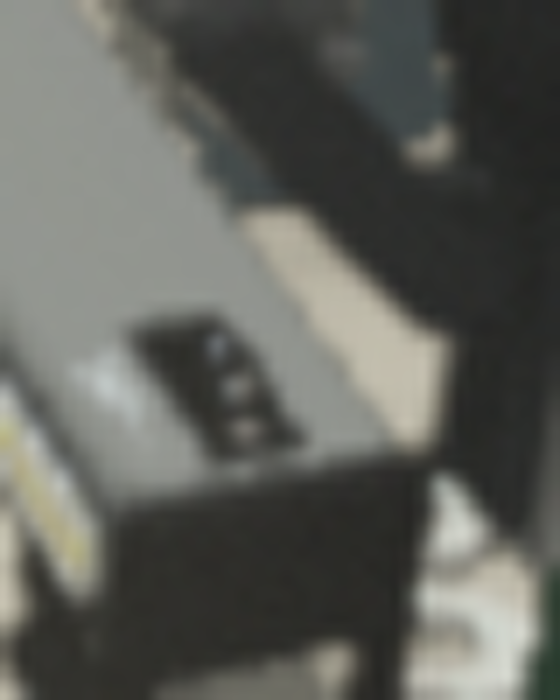

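View pics/q_top.png

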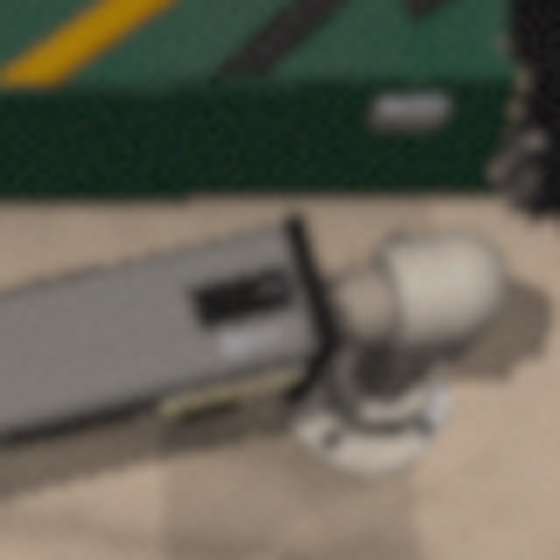

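Run:
```python
from h import *
p=shot('side','r.png')
for f in [-.8,-.4,0,.4,.8]:
    X=P(598,147,.245,[(0,-58-15*np.sin(f),55.5+15*np.cos(f))],118)
    print(f,((proj(p,X)[0]-[375,180])*14).round())
a=cv2.imread('pics/i.png')[180:230,375:415];b=cv2.imread('pics/r.png')[180:230,375:415]
cv2.imwrite('pics/cmp.png',cv2.resize(np.hstack([a,b]),None,fx=10,fy=10,interpolation=cv2.INTER_CUBIC))
```

```text
-0.8 [168. 343.]
-0.4 [186. 346.]
0 [205. 365.]
0.4 [222. 397.]
0.8 [235. 439.]
```

View pics/cmp.png

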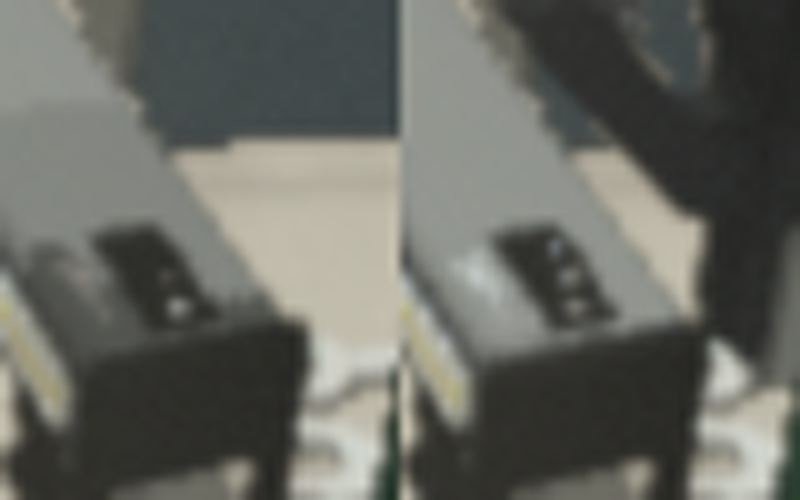

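>>> apply_moves([
  [0, 0, 4, 0, 0],
  [0, 1, 7.35, 0, 0],
  [0, 3, 7.35, 0, 0],
  [0, 3.5, 7.35, 0, 0],
  [0, 3.5, 7.35, 0, 0],
  [0, 4, 7.35, 0, 0],
  [0, 4, 7.35, 0, 0],
  [0, 4, 7.7, 0, 0],
  [0, 4, 8, 0, 0],
  [0, 4, 8, 0, 0],
])

```text
clock: 20.88
eef_pos: [611.8, 94.8, 160.1]
tool_rot: [-1.571, -0.003, 0.245]
force: [1.1, 0.3, 5.4]
width: -0.0
```

Run:
```python
from h import *
plan([])
```

```text
pos [611.8  94.8 160.1] rot [-1.571 -0.003  0.245] w -0.0 F [1.1 0.3 5.4] T [ 0.04  0.06 -0.06] t 20.88
```

>>> apply_moves([
  [0, -1.0, 0, 0, 0],
  [0, -4.0, -4, 0, 0],
  [0, -4, -8, 0, 0],
  [0, -4, -8, 0, 0],
])

```text
clock: 21.38
eef_pos: [631.0, 11.2, 199.2]
tool_rot: [-1.574, 0.0, 0.238]
force: [0.3, 0.3, -1.6]
width: 0.0
```

Run:
```python
from h import *
p=shot('side','s.png')
a=cv2.imread('pics/r.png')[180:230,375:415];b=cv2.imread('pics/s.png')[180:230,375:415]
cv2.imwrite('pics/cmp2.png',cv2.resize(np.hstack([a,b]),None,fx=10,fy=10,interpolation=cv2.INTER_CUBIC))
```

```text
(no output)
```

View pics/cmp2.png

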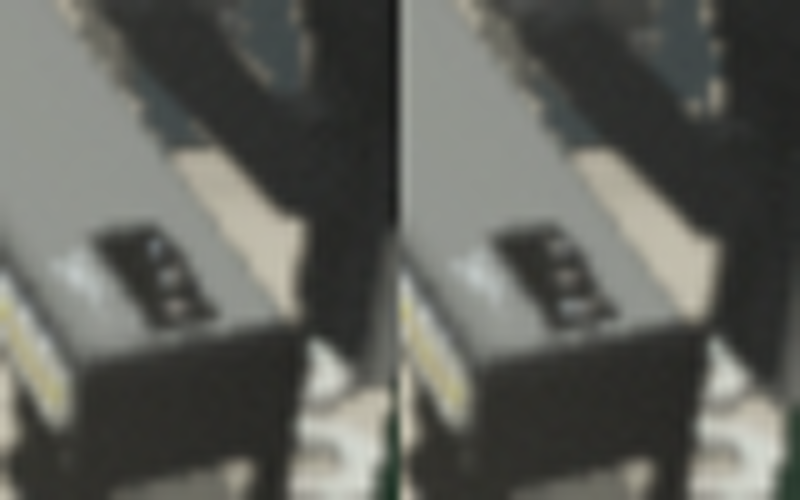

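>>> apply_moves([
  [0, 0, 4, 0, 0],
  [0, 1, 7.35, 0, 0],
  [0, 3, 7.35, 0, 0],
  [0, 3.5, 7.35, 0, 0],
  [0, 3.5, 7.35, 0, 0],
  [0, 4, 7.35, 0, 0],
  [0, 4, 7.35, 0, 0],
  [0, 4, 7.7, 0, 0],
  [0, 4, 8, 0, 0],
  [0, 4, 8, 0, 0],
])

```text
clock: 22.68
eef_pos: [611.8, 94.7, 160.1]
tool_rot: [-1.571, -0.003, 0.245]
force: [-0.7, 0.9, 5.7]
width: 0.4
```

>>> apply_moves([
  [0, -1.0, 0, 0, 0],
  [0, -5.0, -5, 0, 0],
  [0, -10, -11, 0, 0],
  [0, -14, -16, 0, 0],
  [0, -14, -20, 0, 0],
  [0, -14, -20, 0, 0],
])

```text
clock: 23.42
eef_pos: [660.1, -107.2, 299.9]
tool_rot: [-1.575, -0.001, 0.235]
force: [-0.2, -0.2, -0.6]
width: 0.1
```

Run:
```python
from h import *
ims=[]
for i in range(4):
    ims.append(shot('side','t%d.png'%i)['image'].astype(float))
m=np.mean(ims,0).astype(np.uint8)[...,::-1]
L=[cv2.imread('pics/%s.png'%n)[198:218,380:400] for n in('i','r','s')]+[m[198:218,380:400]]
cv2.imwrite('pics/cmp3.png',cv2.resize(np.hstack(L),None,fx=10,fy=10,interpolation=cv2.INTER_CUBIC))
p=shot('top')
for q in['clip_left','clip_right','light','bearing_big','bearing_small']: print(q,[(np.round(d['location'],1).tolist(),round(d['confidence'],2)) for d in ctrl.mark_of(p,q)[:1]])
overlay(p,'t_top.png',[],(280,440,100,220),5)
p=shot('side');overlay(p,'t_side.png',[],(310,430,130,270),5)
plan([])
```

```text
clip_left [([588.8, 196.7, 142.2], 0.8)]
clip_right [([607.7, 97.6, 138.9], 0.91)]
light [([599.4, 150.4, 120.7], 0.92)]
bearing_big [([526.9, 124.1, -1.1], 0.85)]
bearing_small [([538.7, 62.4, 4.1], 0.59)]
pos [659.4 -99.1 298.9] rot [-1.571  0.     0.246] w -0.1 F [-0.8 -0.3  0.1] T [ 0.03 -0.01 -0.02] t 23.98
```

View pics/cmp3.png

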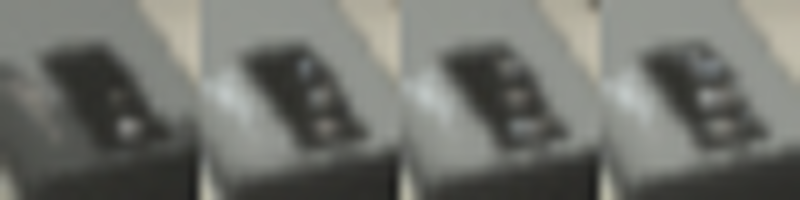

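View pics/t_top.png

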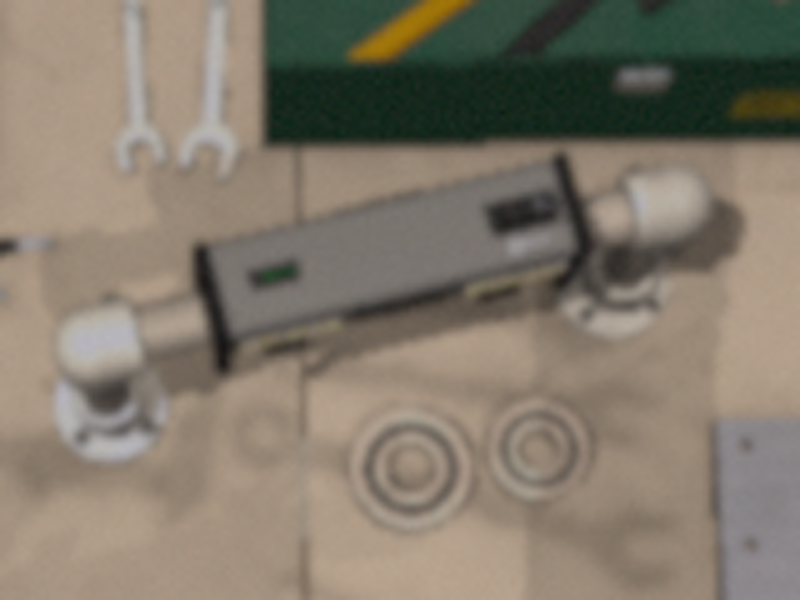

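View pics/t_side.png

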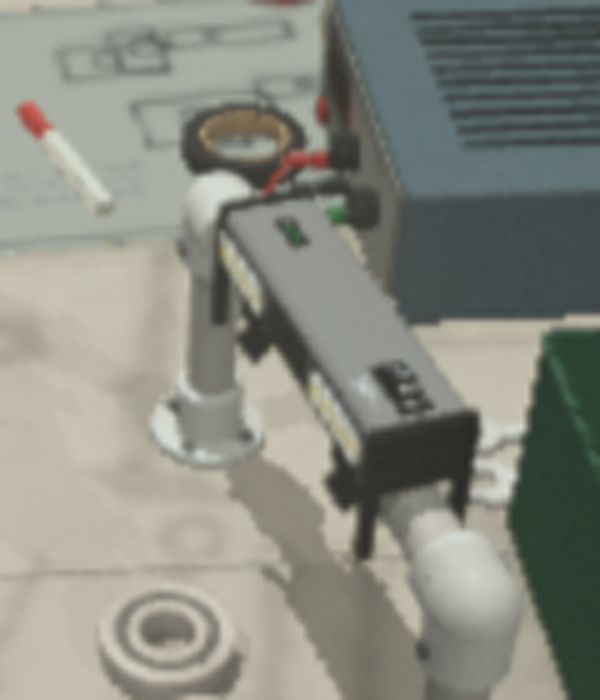

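Run:
```python
import cv2,numpy as np,glob
for n in ['i','r','s','t0','t1','t2','t3']:
    g=cv2.cvtColor(cv2.imread(f'pics/{n}.png'),cv2.COLOR_BGR2GRAY)[202:212,386:397].astype(int)
    print(n,[np.clip(g[a:b]-60,0,None).sum() for a,b in((1,4),(4,7),(7,10))])
    if n in('r','s','t0'): print(g)
```

```text
i [np.int64(977), np.int64(589), np.int64(418)]
r [np.int64(1307), np.int64(998), np.int64(1033)]
[[120 117 109 104 110 138 146 147 147 145 145]
 [ 76  75  66  60  75 105 137 145 147 146 145]
 [ 52  52  51  61 103  82 104 137 145 147 147]
 [ 53  48  49  57  84  65  71 109 141 147 147]
 [ 66  48  51  51  59  66  79  89 134 146 147]
 [ 97  60  48  49  62 107 106  79 109 140 147]
 [130  84  53  49  59  86  83  63  78 134 146]
 [144 107  69  51  53  61  67  57  63 111 139]
 [147 136 104  65  55  80 112  87  63  77 112]
 [151 147 135  86  57  68  91  75  61  65  90]]
s [np.int64(1379), np.int64(928), np.int64(1190)]
[[120 117 110 104 110 137 146 147 146 144 145]
 [ 78  75  68  72  78 107 137 146 148 146 145]
 [ 52  52  50  68 102 106 110 138 146 147 146]
 [ 52  48  50  56  81  80  73 109 140 146 147]
 [ 66  49  49  51  59  63  61  85 135 146 147]
 [ 93  57  48  52  73 102  86  72 116 141 147]
 [118  74  52  51  62  82  70  58  88 135 146]
 [139 104  68  52  53  66  67  64  84 113 138]
 [147 135 105  64  61 109 118 108  87  82 112]
 [150 146 134  85  61  87  93  89  72  70  92]]
t0 [np.int64(1638), np.int64(1332), np.int64(1267)]
[[122 119 113 109 113 140 148 149 148 146 147]
 [ 81  87  91 108  91 113 139 148 148 147 146]
 [ 57  62  71 103 117 123 116 139 148 148 148]
 [ 55  50  57  81  94  95  81 113 143 149 148]
 [ 68  52  52  63  81  78  85 111 141 148 149]
 [ 94  60  52  74 139 129 113 108 125 144 149]
 [120  75  54  65 109 102  87  77  93 137 148]
 [141 106  72  55  67  74  73  65  88 117 141]
 [149 137 106  69  81 117 121  90  79  82 115]
 [152 149 137  89  72  93  95  77  67  72  94]]
t1 [np.int64(1646), np.int64(1330), np.int64(1262)]
t2 [np.int64(1646), np.int64(1332), np.int64(1259)]
t3 [np.int64(1643), np.int64(1336), np.int64(1260)]
```

Run:
```python
from h import *
print(ctrl.finish_job())
```

```text
the job is handed in; nothing more can be done
None
```

The light bar is clipped onto the tube with its lens side facing the robot, and the dimmer is at the third level. I handed the job in at about 24 s, with the arm clear of everything.

**Clipping:** I pushed the bar down until it stopped hard. At about 26 N the tool was 147.8 mm up, against about 148 mm expected when fully home. Afterwards both pictures show the bar seated and lined up with the tube. The networks put the two clip seats at z = 142 and 139 mm (the tube axis is at 140), which is level within their roughly 4 mm accuracy.

**Dimmer:** I rolled the wheel one click at a time with the closed fingertips, pressing with 5–6 N. I looked after each click: the uppermost mark went from none to about one, two and then three pixels wide, as expected for one to three dots. The dots are only a few pixels across, so I could not count them one by one. The four pictures I took after letting go all agree.

**Bearings:** I didn't touch them. Their last measured positions agree with the first, within the networks' error.

**Disagreement:** with the fingers shut, the tips touched the wheel about 28 mm lower in reported tool height than I expected. I found contact by force in small steps instead, and I don't know the cause.

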